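Slide a heavy reagent pack home in its parking frame

ROBOT

A 7-joint arm with a two-finger parallel gripper is mounted at the origin on the work surface. World frame = base frame: x ahead of the robot, y to its left, z up, the work surface at z = 0. Lengths are in m, angles in degrees, forces in N, time in s.
With the tool pointing down it reaches from about 0.4 to 0.85 m from the base axis. Payload 4.5 kg.
Tool frame: the origin (TCP) lies between the finger pads; the fingertips stand 17 mm ahead of it and the grasp point (between the pads) lies 2 mm behind it; z points along the fingers, y is the direction in which the jaws open and shut (so a half turn about z gives the same grasp; the last joint's range is limited). The gripper opens to 88 mm and grips with 3 to 60 N. Pads are 18 mm wide; open, the fingers measure 123 mm over their backs; the gripper's body (75 mm by 187 mm) begins 45 mm behind the grasp point.
Start: joints at [74.416, 39.483, -11.15, 89.685, 9.013, 51.709, -12.324], TCP at [0.188, -0.596, 0.256] pointing down, gripper open.
Joint ranges: [-172.22, 172.22], [-26.19, 119.32], [-84.43, 86.54], [7.71, 146.69], [-57.33, 237.33], [2.42, 119.75], [-152.13, 152.13]. Speed limits (degrees/s): [147.25, 147.25, 180, 180, 180, 180, 180].

INTERFACE

Orientations are given as [roll, pitch, yaw] about the fixed x, y, z axes, in that order (R = Rz(yaw) Ry(pitch) Rx(roll)).
In Python, from station import r gives the robot as it stands. The module is installed in compiled form; this text tells all that it offers.
- The arm moves only by the tool play_rows, never from a script. Its argument "rows" is one flat list of numbers, 5 for each row, row after row: the shift along the tool's x, y, z in units of 25 mm (1.0 is 25 mm), then the turn about the tool's z in units of 5 degrees (1.0 is 5 degrees), then the finger opening in mm, from 0 to 88.1. In form: [tx, ty, tz, spin, grip, tx, ty, tz, spin, grip, ...]. A call has exactly 10 rows; each row shifts and turns the pose as measured when the row begins, along the tool's axes as they then stand; what a row does not reach is not made up. A row lasts 1/12 s, in which the tool goes at most 41.7 mm and 7.16 degrees, less where a joint would pass 70% of its speed; a pose out of reach is approached as far as the arm can. A call is refused whole if a number of a shift passes 1 or a number of a turn 1, either way. A call with a gripper value outside its range is refused whole. The fingers move at their own pace and stop on an object; the grip force is fixed at half the most. Time passes only in rows, so rows that do not move let the fingers close, or fill a call up. It gives the time, the measured TCP pose, the force and the opening at its end, in the units of the state.
- r.sense(): the state, without advancing time (a new reading comes with each control period).
- r.snapshot(name): name is "side" or "top" or "wrist"; returns (picture, depth): 420x560x3 uint8, red, green, blue; 420x560 float32, m along the optical axis (not along the pixel's ray), 0 where there is no reading.
- r.camera_params(name): a dict with "K" (3x3 intrinsics, pixels), "R" (3x3) and "t" (3): a world point X has camera coordinates R X + t. Camera axes: x right, y down, z forward; pixel columns grow to the right and rows downward; lengths in m; the calibration is good to about 2 mm. A picture is of the moment at which its call begins: read the wrist's pose just before it. camera_params takes no time and is no camera call; for the wrist camera it gives the pose at the moment of the call.
- r.close_job(): hands the job in, once; it reports no verdict.
The state is a dict: "clock": time; "joints": joint angles; "qd": joint speeds; "joint_torque": joint torques, N m; "tool_pos": TCP position; "tool_rot": TCP orientation; "contact_force": force on the tool from outside, world axes, zero at the start; "ft_torque": the same for the moment, N m; "gripper_width": opening from 0.0 (shut) to 1.0 (fully open).
Only numpy, scipy, OpenCV 4.12 (cv2) and the standard library are available. Lean on these libraries where they do the work, as an engineer would, in place of code of your own. Each camera call takes 0.05 s, during which the arm holds its last target.

TASK

Push the full cardboard reagent pack along the bench into the steel parking frame, all the way home, so that it stands square and flush against the frame's back stop. Push it with the fingers low down near its base so that it slides: it must stay standing flat, without tipping, rocking up or being lifted, and its screw caps must not be touched. Do not disturb the other things on the bench, and draw the hand clear at the end.

Things in the scene. Friction and masses are not known exactly. Their poses are not given: they have to be found in the camera images.
- pack: Reagent pack: closed plain cardboard carton, upright, 90 (its x) by 130 (y) by 235 mm tall, flat sides, two white screw caps on top. 1.5 to 2.4 kg, centre of mass at half height. Origin: centre of its underside, z up. It starts ahead of the robot, to the right of the frame's mouth, 240 to 400 mm short of home; its x axis points to the robot's left (+y) within 15 degrees.
- pack_push (a point): Point on the middle of the pack's -x side (the one away from the frame), 30 mm above the bench. Sliding friction is 0.45 to 0.7 (a push takes 7 to 16 N). Pushed higher than about 60 mm the pack may tip, on any side: push well below, and keep the gripper's body off the upper part (a hand tilted about 40 degrees, fingertips leading, does it).
- pack_caps: The two white screw caps on top of the pack, each 42 mm across and 24 mm high, 36 mm to either side (pack y) of the middle of its top. Origin: centre of the pack's top, 235 mm above the bench. Not to be touched.
- bay: Parking frame: empty floorless U of 4 mm steel sheet, 36 mm high, fixed to the bench, its mouth to the robot's right. Origin: on the bench where the pack's origin stands when home (axes then agree); x runs from mouth to back stop, within 9 degrees of the robot's left (+y). Side guides from x = +45 to -15 mm, 146 mm apart (8 mm play each side of the pack).
- bay_stop (a point): Foot of the inner face of the frame's back stop, at its middle: 45 mm beyond the frame's origin along its x. The pack's leading side rests flat against this face when home; its pushed side is then 90 mm nearer the mouth.
- bay_mouth (a point): Middle of the frame's mouth on the bench, 39 mm from the frame's origin along frame -x. From the ends of the guides (x = -15 mm) the walls flare out to the mouth, about 180 mm wide there.
- jug: White plastic waste jug with a grey cap and a bow handle, 108 by 128 mm, 191 mm tall, on the left, behind the frame's stop. Origin: centre of its underside. Leave alone. (Beyond it, in the far left corner, stands the fixed analyser, 363 mm tall.)
- vial: Small capped glass vial, 22 mm across, 50 mm tall, standing beyond the frame. Origin: centre of its underside. Leave alone.
- rack: Grey tube rack, 120 (its x) by 45 mm, with four purple-capped blood tubes, 92 mm tall in all, between the robot and the frame. Origin: centre of its underside. Leave alone.
- cup: Specimen cup with a yellow screw lid, 60 mm across, 65 mm tall, beyond the pack's path. Origin: centre of its underside. Leave alone.
- pen: Marker pen, white with a black cap, 130 mm long, 17 mm thick, lying between the robot and the pack. Origin: under its middle; it lies along its x. Leave alone.
- slides: Flat box of microscope slides with a blue lid, 87 by 87 by 34 mm, on the right, near the robot. Origin: centre of its underside. Leave alone.
- notes: Pad of yellow notes, 76 by 76 by 19 mm, on the far right. Origin: centre of its underside. Leave alone. (A fixed touch screen, 255 mm tall, stands in the far right corner.)
Not all that is in view belongs to the job. Of the things that look like the pack, take the one that is farthest to the robot's right at the start.

How it is judged:
By the outcome, as a careful person would: the job done as asked, in the order asked, and still so for the second after the job is handed in, with the robot touching nothing.
It also fails if it takes over 56 s, if anything falls off the work surface, if the arm or the gripper's body presses on something with over 40 N, if the wrist force passes 120 N, or if a joint passes its speed limit or range.

## Working session

There is one attempt and no reset: what is moved stays moved. The work goes in short steps, Python scripts to look and compute and a tool call to move; the robot and the scene stay as the last step left them, time stands still between calls to the robot, and variables do not carry over. Pictures are saved under pics/ and viewed, and the job is handed in when it is done.

Besides the shell and the picture viewer there is one more tool, called after "Call:" by a JSON object that holds its "api" and its "payload". play_rows: Moves the arm, as the interface text tells. Its arguments: {"type":"object","properties":{"rows":{"type":"array"}},"required":["rows"]}

```bash
mkdir -p pics; python3 - <<'E'
from station import r
import cv2,numpy as np
s=r.sense();print({k:np.round(v,3).tolist() for k,v in s.items()})
for n in("side","top"):
    p,d=r.snapshot(n);cv2.imwrite(f"pics/{n}0.png",p[:,:,::-1]);np.save(f"pics/{n}0.npy",d)
    c=r.camera_params(n);print(n,np.round(c["K"],1).tolist(),(-c["R"].T@c["t"]).round(3),c["R"].round(3).tolist())
E
```

```text
{'clock': 0.0, 'joints': [74.414, 39.532, -11.144, 89.745, 9.012, 51.707, -12.323], 'qd': [0.075, -0.033, -0.064, 0.108, 0.018, 0.014, 0.005], 'joint_torque': [0.001, -52.755, -1.267, -15.343, -0.053, 0.007, 0.0], 'tool_pos': [0.188, -0.595, 0.255], 'tool_rot': [-179.899, 0.008, 17.527], 'contact_force': [-0.182, -0.343, -0.568], 'ft_torque': [0.014, 0.028, 0.043], 'gripper_width': 1.001}
side [[503.6, 0.0, 283.7], [0.0, 503.6, 214.3], [0.0, 0.0, 1.0]] [ 0.036 -0.411  1.325] [[0.687, -0.727, 0.002], [-0.637, -0.603, -0.48], [0.35, 0.328, -0.878]]
top [[533.8, 0.0, 282.7], [0.0, 533.8, 203.9], [0.0, 0.0, 1.0]] [0.355 0.041 1.764] [[-0.007, -1.0, 0.006], [-0.995, 0.007, -0.1], [0.1, -0.007, -0.995]]
```

View pics/side0.png

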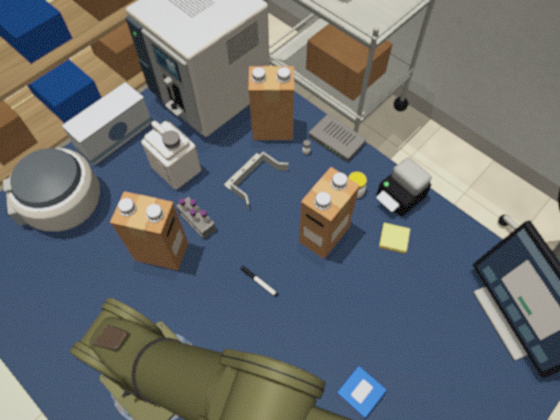

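View pics/top0.png

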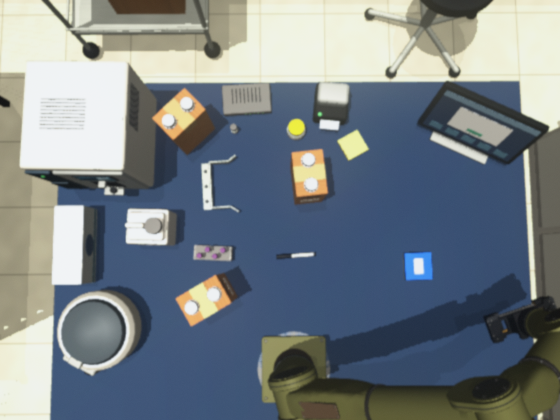

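The carton candidates in the top view are (310,177), (182,120) and (205,300). In the side view they are (328,212), (272,102) and (153,230). The one farthest right is top (310,177) / side (328,212), in front of the frame mouth. I'll check it in crops.

```bash
python3 - <<'E'
import cv2,numpy as np
t=cv2.imread("pics/top0.png");s=cv2.imread("pics/side0.png")
cv2.imwrite("pics/c1.png",cv2.resize(t[110:260,185:365],None,fx=4,fy=4,interpolation=cv2.INTER_CUBIC))
cv2.imwrite("pics/c2.png",cv2.resize(s[130:270,210:390],None,fx=4,fy=4,interpolation=cv2.INTER_CUBIC))
E
```

```text
(no output)
```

View pics/c1.png

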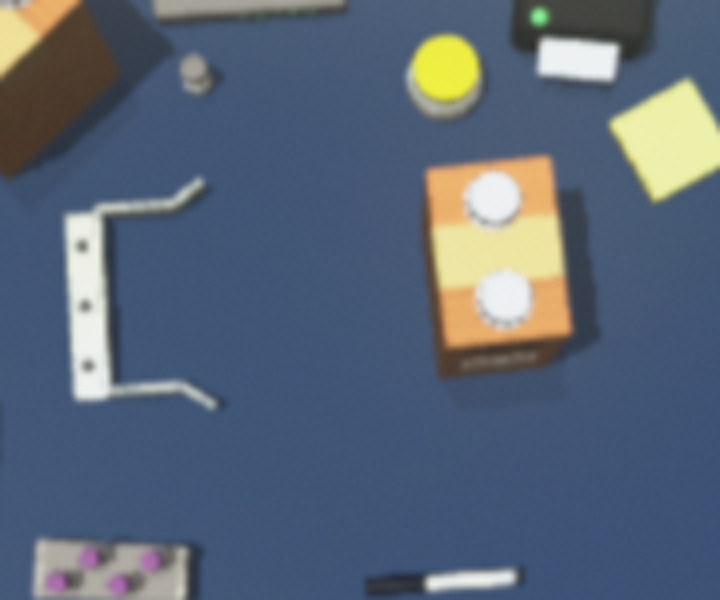

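View pics/c2.png

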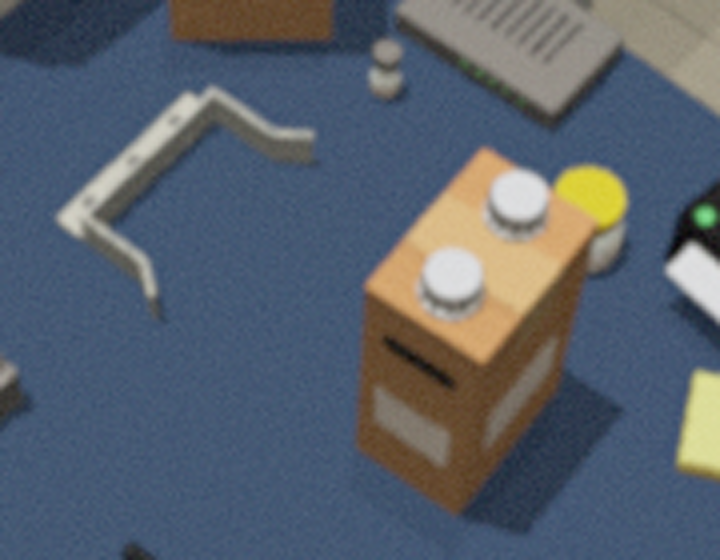

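```bash
cat > h.py <<'E'
import numpy as np,cv2
from station import r
def ray(n,uv,z,C=None):
    c=C or r.camera_params(n);K,R,t=(np.asarray(c[k]) for k in("K","R","t"))
    o=-R.T@t;uv=np.atleast_2d(uv).astype(float)
    d=np.c_[uv,np.ones(len(uv))]@np.linalg.inv(K).T@R
    return o+d*((z-o[2])/d[:,2:])
def proj(n,X):
    c=r.camera_params(n);p=(np.atleast_2d(X)@np.asarray(c["R"]).T+c["t"])@np.asarray(c["K"]).T
    return p[:,:2]/p[:,2:]
E
python3 - <<'E'
from h import *
o=np.array([185,110])
f=lambda L:np.array(L)/4+o-0.375
P=ray("top",f([(426,170),(551,156),(571,332),(446,350)]),.235)[:,:2]
print("pack corners",P.round(4).tolist(),np.linalg.norm(np.roll(P,-1,0)-P,axis=1).round(3))
c=P.mean(0);e=(P[0]+P[1]-P[2]-P[3]);  # -> pack -y (world +x)
print("pack c",c, "yaw",np.degrees(np.arctan2(e[1],e[0]))+90)
ex=P[0]+P[3]-P[1]-P[2];print("yaw2",np.degrees(np.arctan2(ex[1],ex[0])))
B=ray("top",f([(103,212),(110,396),(100,208),(172,207),(203,183),(112,388),(182,386),(218,405),(66,214),(76,400)]),.036)[:,:2]
print(B.round(4).tolist())
os=np.array([210,130]);g=lambda L:np.array(L)/4+os-0.375
print("side pack",ray("side",g([(485,148),(598,228),(485,362),(366,288)]),.235)[:,:2].round(4).tolist())
print("side pack base",ray("side",g([(458,514),(358,450)]),0)[:,:2].round(4).tolist())
print("side bay",ray("side",g([(207,97),(90,215),(210,88),(275,130),(313,133),(148,262),(158,297)]),.036)[:,:2].round(4).tolist())
for nm,uv,z in(("cup",(445,67),.065),("vial",(196,68),.05),("rackUR",(190,545),.05),("rackBL",(35,600),.05),("pen1",(367,588),.0085),("pen2",(518,577),.0085),("notes",(655,200),.019)):
    print(nm,ray("top",f([uv]),z)[0,:2].round(3))
E
```

```text
pack corners [[0.6591, 0.0052], [0.6689, -0.0858], [0.5399, -0.0983], [0.5274, -0.008]] [0.092 0.13  0.091 0.132]
pack c [ 0.59880408 -0.04672435] yaw 95.64499112908535
yaw2 96.99444360959069
[[0.6655, 0.2654], [0.5141, 0.2587], [0.6688, 0.2678], [0.6693, 0.2089], [0.689, 0.1836], [0.5206, 0.2572], [0.5219, 0.2004], [0.5062, 0.1711], [0.664, 0.2956], [0.511, 0.2863]]
side pack [[0.6584, 0.0047], [0.6615, -0.0875], [0.5389, -0.0984], [0.5275, -0.0101]]
side pack base [[0.5406, -0.0977], [0.5287, -0.0114]]
side bay [[0.659, 0.2693], [0.5209, 0.2572], [0.6667, 0.2737], [0.673, 0.2093], [0.6911, 0.1861], [0.522, 0.196], [0.506, 0.1693]]
cup [ 0.778 -0.015]
vial [0.782 0.188]
rackUR [0.393 0.192]
rackBL [0.35  0.316]
pen1 [0.358 0.051]
pen2 [ 0.366 -0.072]
notes [ 0.676 -0.189]
```

The crops confirm the choice: the right-hand carton is upright, with its caps clear and the frame to its left. The pack is at about (0.599, -0.047), yaw 96°. Home is at about (0.597, 0.218), yaw about 92°.

The moves offer no direct tilt. Each row does start from the measured pose, though, so a pose at the edge of reach may tilt the hand. I'll try that on the empty right side. The first move spins the hand and goes to x≈0.

Call:
{"api": "play_rows", "payload": {"rows": [-0.72, -0.23, 0, -1, 70, -0.69, -0.29, 0, -1, 70, -0.66, -0.35, 0, -1, 70, -0.6, -0.4, 0, -1, 70, -0.56, -0.46, 0, -1, 70, -0.5, -0.52, 0, -1, 70, -0.45, -0.57, 0, -1, 70, -0.38, -0.62, 0, -1, 70, -0.32, -0.66, 0, -1, 70, -0.25, -0.7, 0, -1, 70]}}

```text
clock: 0.93
tool_pos: [0.0035, -0.5853, 0.2502]
tool_rot: [-179.9, -0.6, 70.6]
contact_force: [0.2, 0.3, 0.2]
gripper_width: 0.794
```

```bash
python3 - <<'E'
from station import r
import numpy as np
s=r.sense();print({k:np.round(v,3).tolist() for k,v in s.items()})
E
```

```text
{'clock': 0.933, 'joints': [101.123, 38.838, -27.697, 96.055, 21.713, 51.13, 45.234], 'qd': [33.616, 1.6, -19.328, 4.219, 14.935, 2.499, 70.391], 'joint_torque': [-3.096, -50.306, -4.176, -14.069, -0.326, 0.076, -1.303], 'tool_pos': [0.003, -0.585, 0.25], 'tool_rot': [-179.888, -0.593, 70.553], 'contact_force': [0.226, 0.293, 0.225], 'ft_torque': [-0.067, -0.099, -0.005], 'gripper_width': 0.794}
```

Call:
{"api": "play_rows", "payload": {"rows": [0.9, -0.3, 0, -1, 70, 0.9, -0.25, 0, -1, 70, 0.9, -0.15, 0, -1, 70, 0.9, -0.08, 0, -0.9, 70, 0.8, 0, 0, 0, 70, 0.8, 0, 0, 0, 70, 0.8, 0, 0, 0, 70, 0.8, 0, 0, 0, 70, 0.8, 0, 0, 0, 70, 0.8, 0, 0, 0, 70]}}

```text
clock: 1.77
tool_pos: [-0.0077, -0.3644, 0.2486]
tool_rot: [-179.9, -0.8, 90.4]
contact_force: [0.0, 0.4, -0.0]
gripper_width: 0.798
```

```bash
cat > st.py <<'E'
from station import r
import numpy as np
from scipy.spatial.transform import Rotation as Ro
s=r.sense();print({k:np.round(s[k],3).tolist() for k in('clock','joints','tool_pos','tool_rot','contact_force','gripper_width')})
R=Ro.from_euler('xyz',s['tool_rot'],degrees=True).as_matrix();print("x",R[:,0].round(3),"y",R[:,1].round(3),"z",R[:,2].round(3),"tip",(s['tool_pos']+.017*R[:,2]).round(4))
E
python3 st.py
```

```text
{'clock': 1.767, 'joints': [108.25, 24.92, -34.792, 130.471, 26.471, 32.291, 53.434], 'tool_pos': [-0.008, -0.364, 0.249], 'tool_rot': [-179.937, -0.836, 90.432], 'contact_force': [0.021, 0.436, -0.029], 'gripper_width': 0.798}
x [-0.008  1.     0.015] y [ 1.     0.008 -0.001] z [-0.001  0.015 -1.   ] tip [-0.0077 -0.3642  0.2316]
```

Call:
{"api": "play_rows", "payload": {"rows": [0.8, 0, 0, 0, 70, 0.8, 0, 0, 0, 70, 0.8, 0, 0, 0, 70, 0.8, 0, 0, 0, 70, 0.8, 0, 0, 0, 70, 0.8, 0, 0, 0, 70, 0.8, 0, 0, 0, 70, 0.8, 0, 0, 0, 70, 0.8, 0, 0, 0, 70, 0.8, 0, 0, 0, 70]}}

```text
clock: 2.6
tool_pos: [-0.008, -0.2063, 0.2642]
tool_rot: [-179.6, -5.5, 90.5]
contact_force: [66.0, 28.1, 3.6]
gripper_width: 0.79
```

```bash
python3 st.py
```

```text
{'clock': 2.6, 'joints': [136.691, 27.031, -84.452, 146.598, 37.207, 41.987, 21.832], 'tool_pos': [-0.008, -0.206, 0.264], 'tool_rot': [-179.609, -5.469, 90.505], 'contact_force': [66.042, 28.058, 3.642], 'gripper_width': 0.79}
x [-0.009  0.995  0.095] y [ 1.     0.009 -0.007] z [-0.008  0.095 -0.995] tip [-0.0081 -0.2046  0.2472]
```

Call:
{"api": "play_rows", "payload": {"rows": [-0.4, 0, 0, 0, 70, -0.6, 0, 0, 0, 70, -0.6, 0, 0, 0, 70, -0.6, 0, 0, 0, 70, -0.6, 0, 0, 0, 70, -0.6, 0, 0, 0, 70, -0.6, 0, 0, 0, 70, -0.6, 0, 0, 0, 70, -0.6, 0, 0, 0, 70, -0.6, 0, 0, 0, 70]}}

```text
clock: 3.43
tool_pos: [-0.0111, -0.3571, 0.2466]
tool_rot: [-179.3, -5.6, 90.3]
contact_force: [0.8, -0.1, -0.2]
gripper_width: 0.791
```

```bash
python3 st.py; python3 - <<'E'
from h import *
p,d=r.snapshot("side");cv2.imwrite("pics/s1.png",p[:,:,::-1])
E
```

```text
{'clock': 3.433, 'joints': [128.617, 39.322, -72.966, 127.21, 44.301, 55.037, 27.559], 'tool_pos': [-0.011, -0.357, 0.247], 'tool_rot': [-179.348, -5.628, 90.275], 'contact_force': [0.775, -0.051, -0.23], 'gripper_width': 0.791}
x [-0.005  0.995  0.098] y [ 1.     0.006 -0.011] z [-0.012  0.098 -0.995] tip [-0.0113 -0.3554  0.2297]
```

View pics/s1.png

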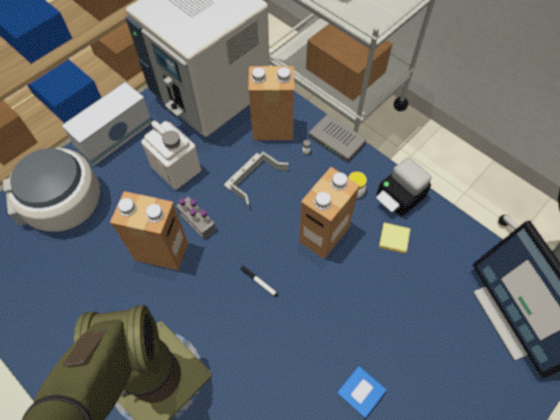

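Call:
{"api": "play_rows", "payload": {"rows": [-0.37, 0.64, -0.8, 0, 70, -0.37, 0.64, -0.8, 0, 70, -0.37, 0.64, -0.8, 0, 70, -0.37, 0.64, -0.8, 0, 70, -0.37, 0.64, -0.8, 0, 70, -0.37, 0.64, -0.8, 0, 70, -0.37, 0.64, -0.8, 0, 70, -0.37, 0.64, -0.8, 0, 70, -0.37, 0.64, -0.8, 0, 70, -0.37, 0.64, -0.8, 0, 70]}}

```text
clock: 4.32
tool_pos: [0.158, -0.4726, 0.4365]
tool_rot: [-179.2, -6.0, 90.5]
contact_force: [0.5, -0.6, 0.1]
gripper_width: 0.791
```

Call:
{"api": "play_rows", "payload": {"rows": [0.4, 1, 0, 0, 70, 0.4, 1, 0, 0, 70, 0.5, 1, 0, 0, 70, 0.5, 1, 0, 0, 70, 0.5, 1, 0, 0, 70, 0.6, 1, 0, 0, 70, 0.6, 1, 0, 0, 70, 0.8, 1, 0, 0, 70, 1, 1, 0, 0, 70, 1, 0.8, 0, 0, 70]}}

```text
clock: 5.15
tool_pos: [0.4173, -0.3148, 0.4488]
tool_rot: [-179.4, -5.3, 90.0]
contact_force: [0.4, 0.3, 0.2]
gripper_width: 0.795
```

```bash
python3 st.py
```

```text
{'clock': 5.15, 'joints': [71.941, 34.399, -69.515, 84.576, 26.857, 83.961, 2.679], 'tool_pos': [0.417, -0.315, 0.449], 'tool_rot': [-179.434, -5.346, 90.033], 'contact_force': [0.417, 0.297, 0.243], 'gripper_width': 0.795}
x [-0.001  0.996  0.093] y [ 1.     0.001 -0.01 ] z [-0.01   0.093 -0.996] tip [ 0.4172 -0.3132  0.4319]
```

Call:
{"api": "play_rows", "payload": {"rows": [1, 0.1, 0, 0, 70, 1, 0.1, 0, 0, 70, 1, 0.1, 0, 0, 70, 1, 0.1, 0, 0, 70, 1, 0.1, 0, 0, 70, 1, 0, 0, 0, 70, 1, 0, 0, 0, 70, 1, 0, 0, 0, 70, 1, 0, 0, 0, 70, 1, 0, 0, 0, 70]}}

```text
clock: 5.98
tool_pos: [0.4327, -0.0471, 0.4697]
tool_rot: [-179.7, -5.2, 91.0]
contact_force: [0.9, 0.7, -0.1]
gripper_width: 0.795
```

```bash
python3 st.py; python3 - <<'E'
from h import *
p,d=r.snapshot("side");cv2.imwrite("pics/s2.png",p[:,:,::-1])
E
```

```text
{'clock': 5.983, 'joints': [52.662, 23.277, -72.869, 96.689, 17.752, 75.473, -21.926], 'tool_pos': [0.433, -0.047, 0.47], 'tool_rot': [-179.66, -5.16, 90.997], 'contact_force': [0.886, 0.688, -0.079], 'gripper_width': 0.795}
x [-0.017  0.996  0.09 ] y [ 1.     0.018 -0.006] z [-0.007  0.09  -0.996] tip [ 0.4326 -0.0456  0.4528]
```

View pics/s2.png

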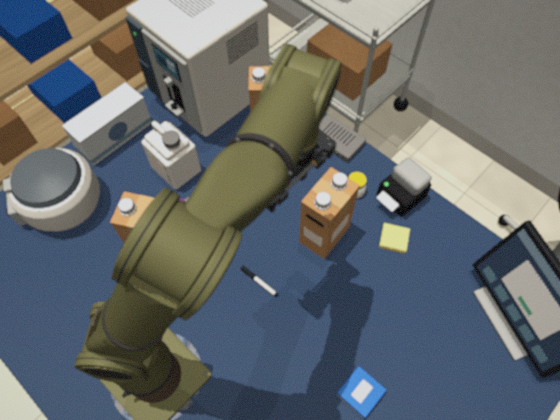

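Call:
{"api": "play_rows", "payload": {"rows": [1, 0, 0, 0, 70, 1, 0, 0, 0, 70, 1, 0, 0, 0, 70, 1, 0, 0, 0, 70, 1, -0.2, 0, 0, 70, 1, -0.4, 0, 0, 70, 1, -0.6, 0, 0, 70, 1, -0.8, 0, 0, 70, 1, -1, 0, 0, 70, 1, -1, 0, 0, 70]}}

```text
clock: 6.87
tool_pos: [0.324, 0.2149, 0.4911]
tool_rot: [-180.0, -5.2, 91.6]
contact_force: [0.6, 0.6, -0.4]
gripper_width: 0.796
```

Call:
{"api": "play_rows", "payload": {"rows": [1, -1, 0, 0, 70, 1, -1, 0, 0, 70, 1, -1, 0, 0, 70, 1, -1, 0, 0, 70, 1, -1, 0, 0, 70, 1, -1, 0, 0, 70, 1, -1, 0, 0, 70, 1, -1, 0, 0, 70, 1, -1, 0, 0, 70, 1, -1, 0, 0, 70]}}

```text
clock: 7.7
tool_pos: [0.0508, 0.4656, 0.5111]
tool_rot: [179.1, -5.0, 91.8]
contact_force: [0.7, 0.5, 0.6]
gripper_width: 0.795
```

```bash
python3 st.py
```

```text
{'clock': 7.7, 'joints': [-42.272, 19.814, -68.787, 91.278, 21.278, 77.349, -111.342], 'tool_pos': [0.051, 0.466, 0.511], 'tool_rot': [179.141, -5.04, 91.802], 'contact_force': [0.734, 0.488, 0.624], 'gripper_width': 0.795}
x [-0.031  0.996  0.088] y [0.999 0.03  0.015] z [ 0.012  0.088 -0.996] tip [0.051  0.4671 0.4942]
```

Call:
{"api": "play_rows", "payload": {"rows": [1, -0.2, 0, 0, 70, 1, -0.2, 0, 0, 70, 1, -0.2, 0, 0, 70, 1, -0.2, 0, 0, 70, 1, -0.2, 0, 0, 70, 1, 0, 0, 0, 70, 1, 0, 0, 0, 70, 1, 0, 0, 0, 70, 1, 0, 0, 0, 70, 1, 0, 0, 0, 70]}}

```text
clock: 8.53
tool_pos: [-0.0032, 0.7247, 0.5294]
tool_rot: [178.7, -5.0, 93.4]
contact_force: [0.4, 1.1, 0.5]
gripper_width: 0.797
```

```bash
python3 st.py
```

```text
{'clock': 8.533, 'joints': [-78.221, 44.121, -55.871, 40.372, 39.964, 102.799, -108.287], 'tool_pos': [-0.003, 0.725, 0.529], 'tool_rot': [178.728, -4.959, 93.367], 'contact_force': [0.414, 1.085, 0.475], 'gripper_width': 0.797}
x [-0.059  0.995  0.086] y [0.998 0.057 0.022] z [ 0.017  0.088 -0.996] tip [-0.0029  0.7262  0.5124]
```

Call:
{"api": "play_rows", "payload": {"rows": [0.8, 0, 0, 0, 70, 0.8, 0, 0, 0, 70, 0.8, 0, 0, 0, 70, 0.8, 0, 0, 0, 70, 0.8, 0, 0, 0, 70, 0.8, 0, 0, 0, 70, 0.8, 0, 0, 0, 70, 0.8, 0, 0, 0, 70, 0.8, 0, 0, 0, 70, 0.8, 0, 0, 0, 70]}}

```text
clock: 9.37
tool_pos: [-0.0288, 0.8356, 0.4827]
tool_rot: [178.2, -8.0, 95.1]
contact_force: [0.9, -0.1, -0.5]
gripper_width: 0.799
```

```bash
python3 st.py
```

```text
{'clock': 9.367, 'joints': [-96.922, 58.634, 20.688, 7.821, -17.543, 106.018, -88.302], 'tool_pos': [-0.029, 0.836, 0.483], 'tool_rot': [178.157, -7.953, 95.134], 'contact_force': [0.867, -0.139, -0.463], 'gripper_width': 0.799}
x [-0.089  0.986  0.138] y [0.996 0.085 0.032] z [ 0.02   0.141 -0.99 ] tip [-0.0284  0.838   0.4658]
```

Call:
{"api": "play_rows", "payload": {"rows": [1, 0, 0, 0, 70, 1, 0, 0, 0, 70, 1, 0, 0, 0, 70, 1, 0, 0, 0, 70, 1, 0, 0, 0, 70, 1, 0, 0, 0, 70, 1, 0, 0, 0, 70, 1, 0, 0, 0, 70, 1, 0, 0, 0, 70, 1, 0, 0, 0, 70]}}

```text
clock: 10.2
tool_pos: [-0.0493, 0.9126, 0.4394]
tool_rot: [177.1, -17.3, 96.0]
contact_force: [-0.2, 0.9, -0.6]
gripper_width: 0.79
```

```bash
python3 st.py
```

```text
{'clock': 10.2, 'joints': [-98.949, 64.448, 56.231, 7.78, -51.78, 93.566, -86.087], 'tool_pos': [-0.049, 0.913, 0.439], 'tool_rot': [177.104, -17.347, 96.009], 'contact_force': [-0.206, 0.927, -0.579], 'gripper_width': 0.79}
x [-0.1    0.949  0.298] y [0.995 0.09  0.048] z [ 0.019  0.301 -0.953] tip [-0.049   0.9177  0.4232]
```

Call:
{"api": "play_rows", "payload": {"rows": [1, 0, 0, 0, 70, 1, 0, 0, 0, 70, 1, 0, 0, 0, 70, 1, 0, 0, 0, 70, 1, 0, 0, 0, 70, 1, 0, 0, 0, 70, 1, 0, 0, 0, 70, 1, 0, 0, 0, 70, 1, 0, 0, 0, 70, 1, 0, 0, 0, 70]}}

```text
clock: 11.03
tool_pos: [-0.0633, 0.9691, 0.4522]
tool_rot: [176.5, -28.0, 96.7]
contact_force: [0.7, -0.1, 0.5]
gripper_width: 0.793
```

```bash
python3 st.py
```

```text
{'clock': 11.033, 'joints': [-99.59, 65.255, 58.603, 7.768, -54.336, 82.378, -86.523], 'tool_pos': [-0.063, 0.969, 0.452], 'tool_rot': [176.512, -27.999, 96.681], 'contact_force': [0.717, -0.134, 0.499], 'gripper_width': 0.793}
x [-0.103  0.877  0.469] y [0.995 0.088 0.054] z [ 0.006  0.472 -0.881] tip [-0.0632  0.9772  0.4372]
```

Call:
{"api": "play_rows", "payload": {"rows": [1, 0, 0, 0, 70, 1, 0, 0, 0, 70, 1, 0, 0, 0, 70, 1, 0, 0, 0, 70, 1, 0, 0, 0, 70, 1, 0, 0, 0, 70, 1, 0, 0, 0, 70, 1, 0, 0, 0, 70, 1, 0, 0, 0, 70, 1, 0, 0, 0, 70]}}

```text
clock: 11.87
tool_pos: [-0.0752, 1.0038, 0.509]
tool_rot: [175.8, -38.6, 97.5]
contact_force: [0.5, -0.3, -1.1]
gripper_width: 0.794
```

```bash
python3 st.py
```

```text
{'clock': 11.867, 'joints': [-100.263, 63.478, 58.802, 7.77, -54.318, 73.588, -86.946], 'tool_pos': [-0.075, 1.004, 0.509], 'tool_rot': [175.77, -38.565, 97.533], 'contact_force': [0.488, -0.315, -1.087], 'gripper_width': 0.794}
x [-0.103  0.775  0.623] y [0.995 0.085 0.058] z [-0.008  0.626 -0.78 ] tip [-0.0753  1.0144  0.4958]
```

```bash
cat > go.py <<'E'
import sys,numpy as np
from station import r
from scipy.spatial.transform import Rotation as Ro
s=r.sense();R=Ro.from_euler('xyz',s['tool_rot'],degrees=True).as_matrix();p=np.array(s['tool_pos'])
for a in sys.argv[1:]:
    w=np.array([float(v) for v in a.split(',')]);d=R.T@(w-p)/.025
    print(a,"units",d.round(2),"dist mm",round(1000*np.linalg.norm(w-p)));p=w
E
python3 go.py -0.03,0.75,0.5 0.1,0.5,0.5 0.32,0.3,0.5 0.45,0.05,0.5 0.5,-0.2,0.45
python3 - <<'E'
from h import *
o=np.array([185,110]);f=lambda L:np.array(L)/4+o-0.375
print(ray("top",f([(610,125),(690,80),(655,200),(720,172)]),.019)[:,:2].round(3).tolist())
E
```

```text
-0.03,0.75,0.5 units [-8.28  0.91 -6.09] dist mm 258
0.1,0.5,0.5 units [-8.28  4.32 -6.3 ] dist mm 282
0.32,0.3,0.5 units [-7.1   8.07 -5.08] dist mm 297
0.45,0.05,0.5 units [-8.28  4.32 -6.3 ] dist mm 282
0.5,-0.2,0.45 units [-9.2   1.02 -4.72] dist mm 260
[[0.739, -0.153], [0.777, -0.221], [0.676, -0.189], [0.699, -0.244]]
```

Call:
{"api": "play_rows", "payload": {"rows": [-0.83, 0.09, -0.6, 0, 70, -0.83, 0.09, -0.6, 0, 70, -0.83, 0.09, -0.6, 0, 70, -0.83, 0.09, -0.6, 0, 70, -0.83, 0.09, -0.6, 0, 70, -0.83, 0.09, -0.6, 0, 70, -0.83, 0.09, -0.6, 0, 70, -0.83, 0.09, -0.6, 0, 70, -0.83, 0.09, -0.6, 0, 70, -0.83, 0.09, -0.6, 0, 70]}}

```text
clock: 12.7
tool_pos: [-0.0357, 0.7688, 0.4996]
tool_rot: [175.6, -39.4, 98.3]
contact_force: [-0.2, 0.7, 1.4]
gripper_width: 0.798
```

```bash
python3 st.py;python3 go.py 0.1,0.5,0.5 0.32,0.3,0.5
```

```text
{'clock': 12.7, 'joints': [-127.678, 35.383, 58.187, 85.24, -53.686, 41.717, -47.656], 'tool_pos': [-0.036, 0.769, 0.5], 'tool_rot': [175.608, -39.389, 98.287], 'contact_force': [-0.225, 0.739, 1.379], 'gripper_width': 0.798}
x [-0.111  0.765  0.635] y [0.994 0.096 0.059] z [-0.015  0.637 -0.771] tip [-0.0359  0.7797  0.4865]
0.1,0.5,0.5 units [-8.82  4.37 -6.95] dist mm 301
0.32,0.3,0.5 units [-7.1   7.98 -5.23] dist mm 297
```

Call:
{"api": "play_rows", "payload": {"rows": [-0.88, 0.44, -0.7, 0.1, 70, -0.88, 0.44, -0.7, 0.1, 70, -0.88, 0.44, -0.7, 0.1, 70, -0.88, 0.44, -0.7, 0.1, 70, -0.88, 0.44, -0.7, 0.1, 70, -0.88, 0.44, -0.7, 0.1, 70, -0.88, 0.44, -0.7, 0, 70, -0.88, 0.44, -0.7, 0, 70, -0.88, 0.44, -0.7, 0, 70, -0.88, 0.44, -0.7, 0, 70]}}

```text
clock: 13.53
tool_pos: [0.0946, 0.4951, 0.4911]
tool_rot: [179.3, -38.9, 93.3]
contact_force: [1.8, -0.1, -2.7]
gripper_width: 0.8
```

```bash
python3 st.py;python3 go.py 0.32,0.3,0.5 0.45,0.05,0.5
```

```text
{'clock': 13.533, 'joints': [-144.009, 1.296, 68.011, 120.81, -28.845, 23.396, -50.337], 'tool_pos': [0.095, 0.495, 0.491], 'tool_rot': [179.299, -38.935, 93.313], 'contact_force': [1.795, -0.061, -2.733], 'gripper_width': 0.8}
x [-0.045  0.777  0.628] y [0.999 0.05  0.01 ] z [-0.024  0.628 -0.778] tip [0.0942 0.5058 0.4779]
0.32,0.3,0.5 units [-6.24  8.62 -5.39] dist mm 298
0.45,0.05,0.5 units [-8.    4.69 -6.41] dist mm 282
```

Call:
{"api": "play_rows", "payload": {"rows": [-0.5, 0.86, -0.45, 0, 70, -0.55, 0.86, -0.45, 0, 70, -0.6, 0.86, -0.54, 0, 70, -0.62, 0.86, -0.54, 0, 70, -0.62, 0.86, -0.54, 0, 70, -0.62, 0.86, -0.54, 0, 70, -0.65, 0.86, -0.54, 0, 70, -0.65, 0.86, -0.54, 0, 70, -0.7, 0.86, -0.6, 0, 70, -0.7, 0.86, -0.6, 0, 70]}}

```text
clock: 14.37
tool_pos: [0.3205, 0.3, 0.4968]
tool_rot: [-179.9, -39.8, 94.9]
contact_force: [0.1, 0.2, 1.5]
gripper_width: 0.797
```

```bash
python3 st.py;python3 go.py 0.45,0.05,0.5 0.5,-0.2,.45; python3 - <<'E'
from h import *
p,d=r.snapshot("side");cv2.imwrite("pics/s3.png",p[:,:,::-1])
E
```

```text
{'clock': 14.367, 'joints': [-129.353, -23.697, 78.912, 116.62, -9.003, 40.796, -35.285], 'tool_pos': [0.32, 0.3, 0.497], 'tool_rot': [-179.89, -39.772, 94.855], 'contact_force': [0.101, 0.235, 1.495], 'gripper_width': 0.797}
x [-0.065  0.766  0.64 ] y [ 0.996  0.086 -0.001] z [-0.056  0.637 -0.769] tip [0.3195 0.3108 0.4838]
0.45,0.05,0.5 units [-7.91  4.3  -6.76] dist mm 282
0.5,-0.2,.45 units [-9.07  1.14 -4.95] dist mm 260
```

View pics/s3.png

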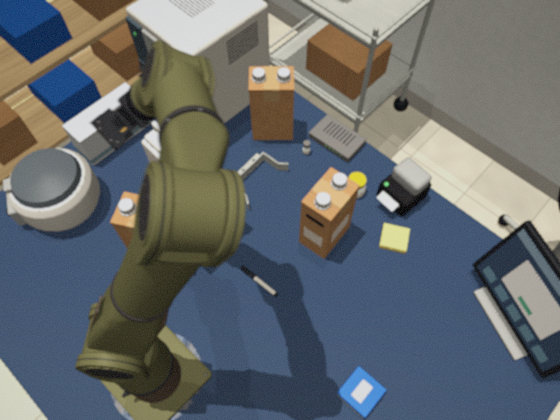

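Call:
{"api": "play_rows", "payload": {"rows": [-0.7, 0.6, -0.6, 0, 70, -0.7, 0.6, -0.6, 0, 70, -0.75, 0.5, -0.65, 0, 70, -0.79, 0.5, -0.67, 0, 70, -0.79, 0.43, -0.67, 0, 70, -0.79, 0.43, -0.67, 0, 70, -0.79, 0.4, -0.67, 0, 70, -0.79, 0.35, -0.67, 0, 70, -0.79, 0.3, -0.67, 0, 70, -0.79, 0.3, -0.67, 0, 70]}}

```text
clock: 15.25
tool_pos: [0.3948, 0.0549, 0.5364]
tool_rot: [176.7, -39.1, 94.5]
contact_force: [0.4, 0.8, -0.3]
gripper_width: 0.793
```

```bash
python3 st.py;python3 go.py 0.45,0.05,0.5 0.5,-0.2,.45
```

```text
{'clock': 15.25, 'joints': [-101.974, -26.189, 86.539, 103.719, -12.618, 67.902, -6.302], 'tool_pos': [0.395, 0.055, 0.536], 'tool_rot': [176.75, -39.075, 94.457], 'contact_force': [0.425, 0.756, -0.282], 'gripper_width': 0.793}
x [-0.06   0.774  0.63 ] y [0.998 0.042 0.044] z [ 0.008  0.632 -0.775] tip [0.3949 0.0656 0.5232]
0.45,0.05,0.5 units [-1.2   2.13  1.02] dist mm 66
0.5,-0.2,.45 units [-9.12  1.49 -4.75] dist mm 260
```

```bash
cat > fit.py <<'E'
import numpy as np,itertools
from scipy.optimize import least_squares
from scipy.spatial.transform import Rotation as Ro
D=[([74.414,39.532,-11.144,89.745,9.012,51.707,-12.323],[.188,-.595,.255],[-179.899,.008,17.527]),
([101.123,38.838,-27.697,96.055,21.713,51.13,45.234],[.003,-.585,.25],[-179.888,-.593,70.553]),
([108.25,24.92,-34.792,130.471,26.471,32.291,53.434],[-.008,-.364,.249],[-179.937,-.836,90.432]),
([128.617,39.322,-72.966,127.21,44.301,55.037,27.559],[-.011,-.357,.247],[-179.348,-5.628,90.275]),
([71.941,34.399,-69.515,84.576,26.857,83.961,2.679],[.417,-.315,.449],[-179.434,-5.346,90.033]),
([52.662,23.277,-72.869,96.689,17.752,75.473,-21.926],[.433,-.047,.47],[-179.66,-5.16,90.997]),
([-42.272,19.814,-68.787,91.278,21.278,77.349,-111.342],[.051,.466,.511],[179.141,-5.04,91.802]),
([-78.221,44.121,-55.871,40.372,39.964,102.799,-108.287],[-.003,.725,.529],[178.728,-4.959,93.367]),
([-98.949,64.448,56.231,7.78,-51.78,93.566,-86.087],[-.049,.913,.439],[177.104,-17.347,96.009]),
([-100.263,63.478,58.802,7.77,-54.318,73.588,-86.946],[-.075,1.004,.509],[175.77,-38.565,97.533]),
([-127.678,35.383,58.187,85.24,-53.686,41.717,-47.656],[-.036,.769,.5],[175.608,-39.389,98.287]),
([-144.009,1.296,68.011,120.81,-28.845,23.396,-50.337],[.095,.495,.491],[179.299,-38.935,93.313]),
([-129.353,-23.697,78.912,116.62,-9.003,40.796,-35.285],[.32,.3,.497],[-179.89,-39.772,94.855]),
([-101.974,-26.189,86.539,103.719,-12.618,67.902,-6.302],[.395,.055,.536],[176.75,-39.075,94.457])]
Q=np.radians([d[0] for d in D]);P=np.array([d[1] for d in D]);RT=Ro.from_euler('xyz',[d[2] for d in D],degrees=True)
# generic product of exponentials: w_i, point_i  + home M
def fk(th,Q):
    n=len(Q);R=Ro.identity(n);p=np.zeros((n,3))
    for i in range(7):
        rv=th[6*i:6*i+3];off=th[6*i+3:6*i+6]
        p=p+R.apply(np.tile(off,(n,1)));w=rv/np.linalg.norm(rv);R=R*Ro.from_rotvec(Q[:,i:i+1]*w)
    p=p+R.apply(np.tile(th[42:45],(n,1)));R=R*Ro.from_rotvec(th[45:48]);return p,R
def res(th):
    p,R=fk(th,Q);return np.r_[(p-P).ravel()*10,(R.inv()*RT).as_rotvec().ravel()*3,1e-3*reg(th)]
th0=None
def reg(th): return th-th0
best=None;rng=np.random.default_rng(0)
pat="zyzyzyz";ax={'z':[0,0,1],'y':[0,1,0]}
for sg in itertools.product([1,-1],repeat=7):
  for a0 in(0,):
    t=[]
    L=[.33,0,0.32,0,.0,0.3,0]
    offs=[[0,0,0],[0,0,.33],[0,0,0],[0,0,.35],[0,0,0],[0,0,.35],[0,0,0]]
    for i in range(7): t+=list(np.array(ax[pat[i]])*sg[i])+offs[i]
    t+=[0,0,.2,0,0,0]
    th0=np.array(t,float)
    c=np.linalg.norm(res(th0))
    best=(best or [])+[(c,sg,th0)]
best.sort(key=lambda b:b[0]);out=[]
for c,sg,t in best[:12]:
    th0=t;s=least_squares(res,t,max_nfev=150);out.append((s.cost,sg,s.x));print(round(c,2),sg,s.cost)
out.sort(key=lambda b:b[0]);np.save("th.npy",out[0][2]);x=out[0][2]
for i in range(7):print((x[6*i:6*i+3]/np.linalg.norm(x[6*i:6*i+3])).round(3),x[6*i+3:6*i+6].round(3))
print(x[42:].round(3))
p,R=fk(x,Q);print(np.abs(p-P).max(0),np.degrees((R.inv()*RT).magnitude()).round(2))
E
python3 fit.py
```

```text
18.78 (-1, 1, -1, 1, -1, 1, -1) 8.160539994898867e-05
21.86 (-1, 1, -1, 1, -1, 1, 1) 119.62489811269347
23.31 (-1, 1, -1, 1, 1, 1, 1) 119.64077304760315
24.18 (-1, 1, -1, 1, 1, 1, -1) 8.216189894875613e-05
24.62 (1, -1, 1, -1, 1, -1, 1) 5.833027018341941
25.96 (-1, 1, 1, -1, -1, -1, -1) 47.66220234152689
26.21 (-1, 1, -1, 1, 1, -1, -1) 54.207915844194474
26.5 (-1, 1, -1, 1, 1, -1, 1) 112.662337337801
26.93 (1, -1, 1, -1, 1, -1, -1) 89.3842654560533
27.47 (-1, 1, 1, 1, 1, 1, -1) 51.13474530395589
27.74 (-1, 1, 1, -1, -1, -1, 1) 47.663550174837894
28.31 (1, -1, 1, -1, -1, -1, 1) 9.608264477952172e-05
[ 0.  0. -1.] [ 0.    -0.     0.009]
[0. 1. 0.] [ 0.    -0.009  0.339]
[ 0.  0. -1.] [-0.001 -0.01   0.107]
[0.001 1.    0.   ] [ 0.    -0.013  0.456]
[ 0.  0. -1.] [-0.    -0.013 -0.003]
[ 0.001  1.    -0.   ] [ 0.001 -0.001  0.347]
[ 0.001 -0.    -1.   ] [-0.    -0.     0.054]
[0.    0.    0.255 0.    0.    1.57 ]
[0.00043511 0.00022794 0.00031937] [0.04 0.01 0.02 0.01 0.01 0.01 0.02 0.   0.02 0.02 0.02 0.   0.02 0.03]
```

```bash
cat > sim.py <<'E'
import numpy as np
from scipy.optimize import least_squares
from scipy.spatial.transform import Rotation as Ro
th=np.load("th.npy")
LO=np.array([-172.22,-26.19,-84.43,7.71,-57.33,2.42,-152.13]);HI=np.array([172.22,119.32,86.54,146.69,237.33,119.75,152.13])
def fk(q,full=False):
    R=Ro.identity();p=np.zeros(3);pts=[]
    for i in range(7):
        p=p+R.apply(th[6*i+3:6*i+6]);w=th[6*i:6*i+3];w=w/np.linalg.norm(w);R=R*Ro.from_rotvec(np.radians(q[i])*w);pts.append(p)
    p=p+R.apply(th[42:45]);R=R*Ro.from_rotvec(th[45:48])
    return (p,R,pts) if full else (p,R)
def ik(q0,p,R,reg=1e-3):
    f=lambda q:np.r_[(fk(q)[0]-p)*10,(fk(q)[1].inv()*R).as_rotvec()*3,reg*np.radians(q-q0)*3]
    return least_squares(f,np.clip(q0,LO+.05,HI-.05),bounds=(LO,HI),x_scale=30).x
def path(q,wps,R,step=.025,verbose=True):
    p=fk(q)[0]
    for w in wps:
        w=np.array(w);n=max(1,int(np.ceil(np.linalg.norm(w-p)/step)));p0=p
        for k in range(n): 
            qn=ik(q,p0+(w-p0)*(k+1)/n,R);dq=np.abs(qn-q).max();q=qn
        p=w;pp,RR,pts=fk(q,True)
        print(w,"q",q.round(0).astype(int),"perr mm",(1000*np.linalg.norm(pp-w)).round(1),"rerr",np.degrees((RR.inv()*R).magnitude()).round(1),"lastdq",dq.round(1),"elbow",pts[3].round(2),"wrist",pts[5].round(2))
    return q
E
python3 - <<'E'
from sim import *
import numpy as np
q=np.array([-101.974,-26.189,86.539,103.719,-12.618,67.902,-6.302]);R=fk(q)[1]
print("A");path(q,[(.45,0,.5),(.5,-.15,.45),(.6,-.25,.35),(.6,-.22,.2),(.6,-.12,.035),(.6,.15,.035)],R)
print("B");path(q,[(.55,.05,.45),(.6,-.15,.4),(.6,-.25,.35),(.6,-.22,.2),(.6,-.12,.035),(.6,.15,.035)],R)
rng=np.random.default_rng(1)
print("sols")
for tgt in((.6,-.12,.035),(.6,.15,.035)):
  seen=[]
  for i in range(40):
    s=ik(rng.uniform(LO,HI),np.array(tgt),R,1e-4)
    p,RR,pts=fk(s,True)
    if np.linalg.norm(p-tgt)<.002: seen.append((np.minimum(s-LO,HI-s).min(),s,pts[3]))
  seen.sort(key=lambda a:-a[0])
  for m,s,e in seen[:6]:print(tgt,m.round(0),s.round(0).astype(int),e.round(2))
E
```

```text
A
[0.45 0.   0.5 ] q [-98 -26  87 105  -8  63  -5] perr mm 40.0 rerr 7.6 lastdq 1.3 elbow [ 0.06 -0.25  0.85] wrist [ 0.38 -0.16  0.77]
[ 0.5  -0.15  0.45] q [-88 -26  87 105   1  61   0] perr mm 105.7 rerr 19.3 lastdq 1.3 elbow [ 0.01 -0.26  0.85] wrist [ 0.34 -0.23  0.77]
[ 0.6  -0.25  0.35] q [-86 -26  87 111  14  48  -7] perr mm 213.3 rerr 32.7 lastdq 2.1 elbow [ 0.   -0.26  0.85] wrist [ 0.33 -0.22  0.74]
[ 0.6  -0.22  0.2 ] q [-89 -26  87 126  26  35 -21] perr mm 282.5 rerr 34.8 lastdq 2.5 elbow [ 0.02 -0.26  0.85] wrist [ 0.3  -0.17  0.67]
[ 0.6   -0.12   0.035] q [-100  -26   87  139   49   25  -55] perr mm 376.4 rerr 34.0 lastdq 4.9 elbow [ 0.07 -0.25  0.85] wrist [ 0.27 -0.1   0.61]
[0.6   0.15  0.035] q [-127  -26   87  142   70   22 -100] perr mm 370.6 rerr 26.8 lastdq 3.9 elbow [ 0.17 -0.2   0.85] wrist [0.27 0.02 0.6 ]
B
[0.55 0.05 0.45] q [-108  -26   87  109    2   48  -19] perr mm 93.4 rerr 15.8 lastdq 2.2 elbow [ 0.1  -0.24  0.85] wrist [ 0.39 -0.09  0.75]
[ 0.6  -0.15  0.4 ] q [-93 -26  87 109   9  50 -10] perr mm 167.8 rerr 27.2 lastdq 1.4 elbow [ 0.03 -0.26  0.85
[... 796 characters left out ...]
-8  46  32] [ 0.39 -0.36  0.54]
(0.6, -0.12, 0.035) 43.0 [ 38  68 -28  86 -14  46  38] [ 0.4  -0.35  0.55]
(0.6, -0.12, 0.035) 42.0 [ 37  68 -27  86 -15  46  39] [ 0.4  -0.34  0.55]
(0.6, -0.12, 0.035) 42.0 [ 44  72 -43  85   6  46  21] [ 0.36 -0.4   0.51]
(0.6, 0.15, 0.035) 23.0 [ 29  75 -57  99  37  26 -26] [ 0.47 -0.29  0.48]
(0.6, 0.15, 0.035) 23.0 [ 31  78 -62  99  46  29 -33] [ 0.46 -0.3   0.46]
(0.6, 0.15, 0.035) 20.0 [ 27  73 -51  99  25  23 -15] [ 0.47 -0.27  0.5 ]
(0.6, 0.15, 0.035) 19.0 [ 18  66 -33 100 -27  22  32] [ 0.48 -0.19  0.57]
(0.6, 0.15, 0.035) 19.0 [ 26  72 -48  99  17  21  -8] [ 0.47 -0.26  0.52]
(0.6, 0.15, 0.035) 18.0 [ 32  80 -66  99  53  33 -39] [ 0.46 -0.32  0.43]
```

```bash
cat >> sim.py <<'E'
def dls(q,p,R,lam=.05,wr=.3,it=30):
    q=q.copy()
    for _ in range(it):
        p0,R0=fk(q);e=np.r_[p-p0,wr*(R*R0.inv()).as_rotvec()]
        if np.linalg.norm(e)<1e-4:break
        J=np.zeros((6,7))
        for i in range(7):
            d=q.copy();d[i]+=.05;p1,R1=fk(d);J[:,i]=np.r_[p1-p0,wr*(R1*R0.inv()).as_rotvec()]/np.radians(.05)
        dq=J.T@np.linalg.solve(J@J.T+lam**2*np.eye(6),e)
        q=np.clip(q+np.degrees(dq),LO,HI)
    return q
def rows(q,rr,solver):
    for tx,ty,tz,sp in rr:
        p,R=fk(q);q=solver(q,p+R.apply([tx*.025,ty*.025,tz*.025]),R*Ro.from_euler('z',sp*5,degrees=True))
    return q
E
cat > val.py <<'E'
from sim import *
T=[("inward",[108.25,24.92,-34.792,130.471,26.471,32.291,53.434],[(.8,0,0,0)]*10,[136.7,27,-84.4,146.6,37.2,42,21.8]),
("A up",[128.617,39.322,-72.966,127.21,44.301,55.037,27.559],[(-.37,.64,-.8,0)]*10,None),
("out1",[-42.272,19.814,-68.787,91.278,21.278,77.349,-111.342],[(1,-.2,0,0)]*5+[(1,0,0,0)]*5,[-78.2,44.1,-55.9,40.4,40,102.8,-108.3]),
("out2",[-78.221,44.121,-55.871,40.372,39.964,102.799,-108.287],[(.8,0,0,0)]*10,[-96.9,58.6,20.7,7.8,-17.5,106,-88.3]),
("out3",[-96.922,58.634,20.688,7.821,-17.543,106.018,-88.302],[(1,0,0,0)]*10,[-98.9,64.4,56.2,7.8,-51.8,93.6,-86.1]),
("out4",[-98.949,64.448,56.231,7.78,-51.78,93.566,-86.087],[(1,0,0,0)]*10,[-99.6,65.3,58.6,7.8,-54.3,82.4,-86.5]),
("ret",[-100.263,63.478,58.802,7.77,-54.318,73.588,-86.946],[(-.83,.09,-.6,0)]*10,[-127.7,35.4,58.2,85.2,-53.7,41.7,-47.7]),
("ret2",[-127.678,35.383,58.187,85.24,-53.686,41.717,-47.656],[(-.88,.44,-.7,.06)]*10,[-144,1.3,68,120.8,-28.8,23.4,-50.3]),
("ret3",[-144.009,1.296,68.011,120.81,-28.845,23.396,-50.337],[(-.62,.86,-.53,0)]*10,[-129.4,-23.7,78.9,116.6,-9,40.8,-35.3]),
]
for nm,S in(("ik",ik),("dls.3",dls),("dls.05,1it",lambda q,p,R:dls(q,p,R,lam=.1,wr=.3,it=4)),("dls wr1",lambda q,p,R:dls(q,p,R,wr=1.))):
    print(nm)
    for n,q,rr,true in T:
        s=rows(np.array(q),rr,S)
        print("  ",n,s.round(0).astype(int),true and np.round(true).astype(int))
E
time python3 val.py
```

```text
ik
   inward [143  21 -84 147  29  40  34] [137  27 -84 147  37  42  22]
   A up [109  35 -75  89  30  85  32] None
   out1 [ -75   43  -56   43   38  102 -109] [ -78   44  -56   40   40  103 -108]
   out2 [-97  59  62   8 -57 100 -85] [-97  59  21   8 -18 106 -88]
   out3 [-99  62  61   8 -57  82 -86] [-99  64  56   8 -52  94 -86]
   out4 [-100   65   61    8  -57   70  -86] [-100   65   59    8  -54   82  -86]
   ret [-129   34   59   88  -52   41  -48] [-128   35   58   85  -54   42  -48]
   ret2 [-145    0   67  120  -22   23  -57] [-144    1   68  121  -29   23  -50]
   ret3 [-128  -24   76  117   -5   40  -41] [-129  -24   79  117   -9   41  -35]
dls.3
   inward [108  12 -39 147  28  16  42] [137  27 -84 147  37  42  22]
   A up [109  35 -75  90  30  85  32] None
   out1 [ -75   43  -56   43   39  102 -109] [ -78   44  -56   40   40  103 -108]
   out2 [-103   68  -22    8   36  120  -75] [-97  59  21   8 -18 106 -88]
   out3 [ -84   83   36    8  -44  117 -107] [-99  64  56   8 -52  94 -86]
   out4 [ -78   77   54    8  -57   92 -112] [-100   65   59    8  -54   82  -86]
   ret
[... 923 characters left out ...]
  12 -39 147  29  16  42] [137  27 -84 147  37  42  22]
   A up [109  35 -75  90  30  85  32] None
   out1 [ -75   43  -56   43   39  102 -109] [ -78   44  -56   40   40  103 -108]
   out2 [-103   74    0    8   14  120  -75] [-97  59  21   8 -18 106 -88]
   out3 [ -80   93   34    8  -48  120 -118] [-99  64  56   8 -52  94 -86]
   out4 [ -69   89   43    8  -57  118 -130] [-100   65   59    8  -54   82  -86]
   ret [-129   34   59   87  -53   42  -48] [-128   35   58   85  -54   42  -48]
   ret2 [-161    2   87  120  -30   24  -47] [-144    1   68  121  -29   23  -50]
   ret3 [-128  -24   75  117   -5   40  -42] [-129  -24   79  117   -9   41  -35]
real	0m14.715s
user	0m15.047s
sys	0m0.140s
```

```bash
nproc; cat > fast.py <<'E'
import numpy as np
from scipy.optimize import least_squares,lsq_linear
from scipy.spatial.transform import Rotation as Ro
th=np.load("th.npy");from sim import LO,HI
OFF=[th[6*i+3:6*i+6] for i in range(7)];W=[th[6*i:6*i+3]/np.linalg.norm(th[6*i:6*i+3]) for i in range(7)]
KX=[np.array([[0,-w[2],w[1]],[w[2],0,-w[0]],[-w[1],w[0],0]]) for w in W];K2=[k@k for k in KX]
PT=th[42:45];RE=Ro.from_rotvec(th[45:48]).as_matrix()
def fkj(q):
    R=np.eye(3);p=np.zeros(3);O=np.zeros((7,3));A=np.zeros((7,3))
    for i in range(7):
        p=p+R@OFF[i];O[i]=p;A[i]=R@W[i];a=q[i];R=R@(np.eye(3)+np.sin(a)*KX[i]+(1-np.cos(a))*K2[i])
    p=p+R@PT;return p,R@RE,O,A
lo,hi=np.radians(LO),np.radians(HI)
def step(q,p,R,maxit=25):
    # bounded damped least squares, radians
    q=q.copy();q0=q.copy()
    for _ in range(6):
        p0,R0,O,A=fkj(q);e=np.r_[(p-p0)*10,Ro.from_matrix(R@R0.T).as_rotvec()*3]
        J=np.r_[np.cross(A,p0-O).T*10,A.T*3]
        M=np.r_[J,3e-2*np.eye(7)];b=np.r_[e,np.zeros(7)]
        act=np.zeros(7,bool);d=np.zeros(7)
        for _k in range(5):
            f=~act;d[:]=0;d[act]=fix[act] if act.any() else 0
            d[f]=np.linalg.lstsq(M[:,f],b-M[:,act]@d[act],rcond=None)[0]
            qn=q+d;v=((qn<lo-1e-9)|(qn>hi+1e-9))&f
            if not v.any():break
            fix=np.where(qn<lo,lo-q,hi-q) if not act.any() else np.where(v,np.where(qn<lo,lo-q,hi-q),fix);act|=v
        q=np.clip(q+d,lo,hi)
        if np.abs(d).max()<2e-3:break
    return q
def go(q,w,stp=.025,pts=False):
    p,R,O,A=fkj(q);n=max(1,int(round(np.linalg.norm(w-p)/stp)))
    for k in range(n):
        p,R,O,A=fkj(q);d=(w-p)/(n-k);nd=np.linalg.norm(d)
        if nd>.03:d*=.03/nd
        q=step(q,p+d,R)
    return q
E
python3 - <<'E'
from fast import *
import time
q=np.radians([-100.263,63.478,58.802,7.77,-54.318,73.588,-86.946])
t=time.time()
for w in[(-.036,.769,.5),(.095,.495,.491),(.32,.3,.497),(.395,.055,.536)]:
    q=go(q,np.array(w));print(np.degrees(q).round(0))
print(time.time()-t)
from sim import ik
R=Ro.from_matrix(fkj(np.radians([-101.974,-26.189,86.539,103.719,-12.618,67.902,-6.302]))[1]);from sim import fk
rng=np.random.default_rng(3)
for tgt in((.6,-.2,.2),(.6,.15,.035)):
  J=[]
  for i in range(60):
    s=ik(rng.uniform(LO,HI),np.array(tgt),R,1e-4)
    if np.linalg.norm(fk(s)[0]-tgt)<.002:J.append(s)
  J=np.array(J);print(tgt,len(J),"j3 range",np.sort(J[:,2]).round(0))
E
```

```text
4
[-128.   36.   61.   84.  -54.   44.  -48.]
[-157.    4.   84.  121.  -35.   25.  -40.]
[-129.  -26.   73.  118.    2.   39.  -46.]
[-103.  -26.   87.  103.  -12.   69.   -5.]
0.12496757507324219
(0.6, -0.2, 0.2) 35 j3 range [-84. -84. -84. -84. -84. -84. -84. -84. -84. -84. -83. -82. -73. -68.
 -68. -68. -66. -66. -65. -63. -50. -46. -42. -41. -39. -34. -32. -18.
  -6.  -5.   6.   6.  10.  27.  35.]
(0.6, 0.15, 0.035) 36 j3 range [-84. -84. -84. -83. -83. -83. -80. -80. -78. -77. -77. -70. -62. -61.
 -60. -60. -58. -58. -54. -52. -52. -51. -49. -46. -43. -43. -42. -42.
 -42. -39. -35. -29. -28. -24. -17. -15.]
```

```bash
cat > search.py <<'E'
from fast import *
import multiprocessing as mp,time
Q0=np.radians([-101.974,-26.189,86.539,103.719,-12.618,67.902,-6.302])
PUSH=[(.6,-.28,.4),(.6,-.22,.2),(.6,-.14,.04),(.6,0,.035),(.6,.155,.035)]
def ev(ws):
    q=Q0;L=0;bad=0;p=fkj(q)[0]
    for w in ws:
        w=np.array(w);L+=np.linalg.norm(w-p);q=go(q,w,.03);p,R,O,A=fkj(q)
        if O[3][2]<.35 or O[5][2]<.3:bad=1
    for k,w in enumerate(PUSH):
        q=go(q,np.array(w),.03);p,R,O,A=fkj(q)
        L+=.1
    z=R[:,2];tilt=np.degrees(np.arccos(-z[2]));az=np.degrees(np.arctan2(z[1],z[0]))-90
    pe=np.linalg.norm(p-PUSH[-1])
    ty=np.degrees(np.arcsin(np.clip(R[2,1],-1,1)))
    cost=abs(tilt-38)+.7*abs(az)+pe*1000+bad*50+2*L
    return cost,tilt,az,ty,pe,L,np.degrees(q).round(0).tolist(),ws
def seg_ok(a,b):
    a,b=np.array(a),np.array(b)
    for t in np.linspace(0,1,8):
        c=a+(b-a)*t
        if np.hypot(c[0],c[1])<.36:return False
    return True
def work(seed):
    rng=np.random.default_rng(seed);best=[];t=time.time()
    while time.time()-t<200:
        if len(best)>3 and rng.random()<.5:
            ws=[tuple(np.array(w)+rng.normal(0,.07,3)) for w in best[rng.integers(min(5,len(best)))][-1]]
            ws=[(w[0],min(w[1],1.05),np.clip(w[2],.42,.8)) for w in ws]
            if rng.random()<.2 and len(ws)>1:ws.pop(rng.integers(len(ws)))
        else:
            ws=[(rng.uniform(-.3,.7),rng.uniform(-.75,1.0),rng.uniform(.42,.8)) for _ in range(rng.integers(1,6))]
        ch=[(.395,.055,.536)]+ws+[PUSH[0]]
        if not all(seg_ok(a,b) for a,b in zip(ch,ch[1:])):continue
        try:c=ev(ws)
        except Exception:continue
        best.append(c);best.sort(key=lambda b:b[0]);best=best[:15]
    return best[:3]
if __name__=="__main__":
    with mp.Pool(4) as P:
        out=sum(P.map(work,range(4)),[])
    out.sort(key=lambda b:b[0])
    for o in out[:8]:print([np.round(v,2).tolist() for v in o[:7]],np.round(o[7],2).tolist())
E
OMP_NUM_THREADS=1 python3 search.py
```

```text
[8.3, 39.16, -0.69, 2.52, 0.0, 0.83, [9.0, 63.0, -15.0, 100.0, -57.0, 31.0, 58.0]] [[0.33, 0.35, 0.67]]
[8.3, 39.16, -0.69, 2.51, 0.0, 0.83, [9.0, 63.0, -15.0, 100.0, -57.0, 31.0, 58.0]] [[0.33, 0.35, 0.66]]
[8.31, 39.16, -0.69, 2.52, 0.0, 0.83, [9.0, 63.0, -15.0, 100.0, -57.0, 31.0, 58.0]] [[0.3, 0.37, 0.56]]
[8.31, 39.16, -0.69, 2.52, 0.0, 0.83, [9.0, 63.0, -15.0, 100.0, -57.0, 31.0, 58.0]] [[0.31, 0.37, 0.59]]
[8.31, 39.16, -0.69, 2.52, 0.0, 0.83, [9.0, 63.0, -15.0, 100.0, -57.0, 31.0, 58.0]] [[0.34, 0.32, 0.73]]
[8.32, 39.16, -0.69, 2.52, 0.0, 0.84, [9.0, 63.0, -15.0, 100.0, -57.0, 31.0, 58.0]] [[0.31, 0.36, 0.64]]
[8.33, 39.16, -0.69, 2.52, 0.0, 0.84, [9.0, 63.0, -15.0, 100.0, -57.0, 31.0, 58.0]] [[0.32, 0.37, 0.64]]
[8.33, 39.16, -0.69, 2.52, 0.0, 0.84, [9.0, 63.0, -15.0, 100.0, -57.0, 31.0, 58.0]] [[0.32, 0.36, 0.66]]
```

```bash
cat > tr.py <<'E'
from fast import *
import sys
from sim import ik
def show(Q0,wps,solver="fast",n=3):
    q=Q0
    for w in wps:
        w=np.array(w);p=fkj(q)[0];m=max(n,1)
        for k in range(m):
            qq=q;t=p+(w-p)*(k+1)/m
            if solver=="fast":q=go(q,t)
            else:
                for _ in range(40):
                    p0,R0,_,_=fkj(q);d=t-p0;nd=np.linalg.norm(d)
                    if nd<.002:break
                    q=np.radians(ik(np.degrees(q),p0+d*min(1,.025/nd),Ro.from_matrix(R0)))
            P,R,O,A=fkj(q);z=R[:,2]
            print(t.round(2),"err",(1000*np.linalg.norm(P-t)).round(),np.degrees(q).round(0).astype(int),"tilt",np.degrees(np.arccos(-z[2])).round(1),"az",np.degrees(np.arctan2(z[1],z[0])).round(0),"elb",O[3].round(2),"wr",O[5].round(2))
    return q
PUSH=[(.6,-.28,.4),(.6,-.22,.2),(.6,-.14,.04),(.6,0,.035),(.6,.155,.035)]
E
python3 - <<'E'
from tr import *
Q0=np.radians([-101.974,-26.189,86.539,103.719,-12.618,67.902,-6.302])
for s in("fast","ik"):
    show(Q0,[(.33,.35,.65)]+PUSH,s)
E
```

```text
[0.37 0.15 0.57] err 0.0 [-102  -18   80  104  -20   65  -11] tilt 39.2 az 89.0 elb [ 0.06 -0.18  0.88] wr [ 0.37 -0.04  0.81]
[0.35 0.25 0.61] err 0.0 [-104  -10   74  100  -26   65  -17] tilt 39.2 az 89.0 elb [ 0.05 -0.11  0.9 ] wr [0.35 0.06 0.85]
[0.33 0.35 0.65] err 0.0 [-109   -1   77   94  -34   67  -21] tilt 39.2 az 89.0 elb [ 0.03 -0.02  0.91] wr [0.33 0.15 0.89]
[0.42 0.14 0.57] err 0.0 [-114  -25   87   99  -12   65  -17] tilt 39.2 az 89.0 elb [ 0.12 -0.22  0.85] wr [ 0.42 -0.06  0.81]
[ 0.51 -0.07  0.48] err 60.0 [-96 -26  87 105   1  54  -8] tilt 32.9 az 56.0 elb [ 0.05 -0.26  0.85] wr [ 0.37 -0.18  0.77]
[ 0.6  -0.28  0.4 ] err 145.0 [-88 -26  87 115  36  34 -29] tilt 36.0 az 4.0 elb [ 0.01 -0.26  0.85] wr [ 0.32 -0.21  0.72]
[ 0.54 -0.2   0.38] err 66.0 [-91 -26  87 125  66  30 -61] tilt 38.5 az -6.0 elb [ 0.03 -0.26  0.85] wr [ 0.31 -0.16  0.67]
[ 0.57 -0.21  0.29] err 146.0 [-97 -26  87 133  87  35 -87] tilt 40.5 az -14.0 elb [ 0.05 -0.26  0.85] wr [ 0.29 -0.12  0.64]
[ 0.6  -0.22  0.2 ] err 234.0 [-100  -26   87  137   91   40  -96] tilt 40.2 az -19.0 elb [ 0.06 -0.
[... 2701 characters left out ...]
.0 [ 16  66  12  89 -57  61  71] tilt 39.2 az 89.0 elb [ 0.49 -0.17  0.58] wr [ 0.6  -0.29  0.28]
[ 0.6  -0.05  0.04] err 0.0 [ 14  65   7  93 -57  55  69] tilt 39.2 az 89.0 elb [ 0.48 -0.16  0.59] wr [ 0.6  -0.24  0.28]
[0.6  0.   0.04] err 0.0 [ 13  64   1  96 -57  48  67] tilt 39.2 az 89.0 elb [ 0.48 -0.15  0.6 ] wr [ 0.6  -0.2   0.27]
[0.6  0.05 0.04] err 2.0 [ 12  63  -5  98 -57  42  64] tilt 39.2 az 89.0 elb [ 0.49 -0.14  0.6 ] wr [ 0.6  -0.15  0.27]
[0.6  0.1  0.04] err 0.0 [ 10  63 -11 100 -57  36  61] tilt 39.2 az 89.0 elb [ 0.49 -0.12  0.6 ] wr [ 0.6  -0.09  0.27]
[0.6  0.16 0.04] err 2.0 [  9  63 -16 100 -57  30  58] tilt 39.2 az 89.0 elb [ 0.49 -0.11  0.6 ] wr [ 0.6  -0.04  0.27]
```

```bash
sed -e 's/^def ev(ws):/def ev1(ws,s):/' -e 's/q=go(q,w,.03);p,R,O,A=fkj(q)/q=go(q,w,s);p,R,O,A=fkj(q)/' -e 's/q=go(q,np.array(w),.03);p,R,O,A=fkj(q)/q=go(q,np.array(w),s);p,R,O,A=fkj(q);mm=min(mm,np.degrees(np.minimum(q-lo,hi-q)).min())/' -e 's/q=Q0;L=0;bad=0/mm=99;q=Q0;L=0;bad=0/' -e 's/bad\*50+2\*L/bad*50+2*L+np.linalg.norm(np.array(PUSH[0])-ws[-1])*2+3*max(0,5-mm)/' search.py > search2.py
python3 - <<'E'
s=open('search2.py').read()
s=s.replace("def seg_ok","""def ev(ws):
    a=ev1(ws,.03)
    if a[0]>60:return a
    b=ev1(ws,.02)
    return a if a[0]>b[0] else b
def seg_ok""").replace("<200","<400")
open('search2.py','w').write(s)
E
OMP_NUM_THREADS=1 timeout 570 python3 search2.py
```

```text
[10.04, 38.76, -0.62, 2.36, 0.0, 1.02, [16.0, 65.0, -28.0, 100.0, -36.0, 23.0, 39.0]] [[0.15, 0.5, 0.42]]
[10.08, 39.02, -0.75, 2.54, 0.0, 0.94, [14.0, 65.0, -25.0, 100.0, -42.0, 25.0, 45.0]] [[0.18, 0.43, 0.44]]
[10.14, 39.11, -0.72, 2.53, 0.0, 0.94, [13.0, 64.0, -24.0, 100.0, -45.0, 26.0, 48.0]] [[0.18, 0.43, 0.44]]
[10.2, 39.14, -0.7, 2.52, 0.0, 0.95, [14.0, 65.0, -26.0, 100.0, -42.0, 25.0, 45.0]] [[0.18, 0.44, 0.43]]
[10.28, 39.0, -0.72, 2.51, 0.0, 1.0, [18.0, 66.0, -32.0, 100.0, -27.0, 22.0, 32.0]] [[0.15, 0.48, 0.42]]
[10.29, 39.15, -0.69, 2.52, 0.0, 0.97, [18.0, 66.0, -33.0, 100.0, -26.0, 22.0, 31.0]] [[0.16, 0.45, 0.43]]
[10.3, 39.16, -0.69, 2.52, 0.0, 0.97, [16.0, 65.0, -29.0, 100.0, -35.0, 23.0, 39.0]] [[0.16, 0.45, 0.44]]
[10.31, 39.15, -0.69, 2.52, 0.0, 0.98, [14.0, 65.0, -25.0, 100.0, -43.0, 25.0, 46.0]] [[0.15, 0.46, 0.44]]
```

```bash
python3 - <<'E'
from tr import *
Q0=np.radians([-101.974,-26.189,86.539,103.719,-12.618,67.902,-6.302])
for s,w in(("fast",(.15,.5,.42)),("ik",(.15,.5,.42)),("ik",(.13,.55,.44))):
    print(s);show(Q0,[w]+PUSH,s,4)
E
```

```text
fast
[0.33 0.17 0.51] err 0.0 [-99 -19  76 117 -22  53  -7] tilt 39.2 az 89.0 elb [ 0.05 -0.19  0.88] wr [ 0.33 -0.03  0.75]
[0.27 0.28 0.48] err 0.0 [-103  -12   65  126  -33   38  -10] tilt 39.2 az 89.0 elb [ 0.05 -0.12  0.9 ] wr [0.27 0.08 0.72]
[0.21 0.39 0.45] err 0.0 [-120    1   71  130  -56   30   -1] tilt 39.2 az 89.0 elb [0.02 0.01 0.91] wr [0.21 0.19 0.69]
[0.15 0.5  0.42] err 0.0 [-71   9  -1 126 -56  13 -17] tilt 39.2 az 89.0 elb [0.06 0.08 0.9 ] wr [0.15 0.3  0.66]
[0.26 0.3  0.41] err 0.0 [  9   7 -47 131 -56  31  14] tilt 39.2 az 89.0 elb [ 0.08 -0.04  0.9 ] wr [0.26 0.11 0.65]
[0.38 0.11 0.41] err 0.0 [ 31  16 -32 120 -40  53  29] tilt 39.2 az 89.0 elb [ 0.12 -0.11  0.89] wr [ 0.37 -0.09  0.65]
[ 0.49 -0.09  0.4 ] err 0.0 [ 40  31 -24  94 -27  72  33] tilt 39.2 az 89.0 elb [ 0.2  -0.21  0.83] wr [ 0.49 -0.28  0.64]
[ 0.6  -0.28  0.4 ] err 0.0 [ 42  50 -20  53 -20  97  31] tilt 39.2 az 89.0 elb [ 0.3  -0.31  0.71] wr [ 0.6  -0.48  0.64]
[ 0.6  -0.26  0.35] err 0.0 [ 42  51 -20  60 -20  90  33] tilt 39.2 az 89.0 elb [ 0.31 -0.32  0.7 ] wr [ 0.6  -0.46  0.59]
[ 0.6  -0.
[... 6953 characters left out ...]
r 0.0 [ 23  64 -11  93 -42  44  56] tilt 39.2 az 89.0 elb [ 0.46 -0.23  0.59] wr [ 0.6  -0.23  0.28]
[0.6  0.   0.04] err 0.0 [ 21  64 -12  95 -44  41  56] tilt 39.2 az 89.0 elb [ 0.46 -0.21  0.59] wr [ 0.6  -0.2   0.27]
[0.6  0.04 0.04] err 0.0 [ 18  64 -14  97 -46  37  56] tilt 39.2 az 89.0 elb [ 0.47 -0.19  0.59] wr [ 0.6  -0.16  0.27]
[0.6  0.08 0.04] err 0.0 [ 16  64 -16  99 -48  34  55] tilt 39.2 az 89.0 elb [ 0.48 -0.17  0.59] wr [ 0.6  -0.12  0.27]
[0.6  0.12 0.04] err 0.0 [ 13  64 -18 100 -50  31  55] tilt 39.2 az 89.0 elb [ 0.49 -0.15  0.59] wr [ 0.6  -0.08  0.27]
[0.6  0.16 0.04] err 0.0 [ 11  64 -20 100 -52  28  54] tilt 39.2 az 89.0 elb [ 0.49 -0.12  0.59] wr [ 0.6  -0.04  0.27]
```

```bash
python3 go.py 0.27,0.28,0.48 0.14,.52,.43
```

```text
0.27,0.28,0.48 units [ 5.85 -4.7   7.4 ] dist mm 264
0.14,.52,.43 units [ 6.48 -4.88  7.58] dist mm 277
```

Call:
{"api": "play_rows", "payload": {"rows": [0.58, -0.47, 0.74, 0, 70, 0.58, -0.47, 0.74, 0, 70, 0.58, -0.47, 0.74, 0, 70, 0.58, -0.47, 0.74, 0, 70, 0.58, -0.47, 0.74, 0, 70, 0.58, -0.47, 0.74, 0, 70, 0.58, -0.47, 0.74, 0, 70, 0.58, -0.47, 0.74, 0, 70, 0.58, -0.47, 0.74, 0, 70, 0.58, -0.47, 0.74, 0, 70]}}

```text
clock: 16.08
tool_pos: [0.2819, 0.2774, 0.4804]
tool_rot: [176.3, -40.2, 92.5]
contact_force: [-0.4, -0.2, -1.1]
gripper_width: 0.792
```

```bash
python3 st.py; python3 go.py 0.14,.52,.43
```

```text
{'clock': 16.083, 'joints': [-102.568, -11.864, 65.004, 126.603, -34.362, 36.578, -10.366], 'tool_pos': [0.282, 0.277, 0.48], 'tool_rot': [176.313, -40.23, 92.47], 'contact_force': [-0.352, -0.184, -1.114], 'gripper_width': 0.792}
x [-0.033  0.763  0.646] y [0.999 0.002 0.049] z [ 0.036  0.647 -0.762] tip [0.2826 0.2884 0.4675]
0.14,.52,.43 units [ 6.29 -5.76  7.61] dist mm 286
```

Call:
{"api": "play_rows", "payload": {"rows": [0.63, -0.57, 0.76, 0, 70, 0.63, -0.57, 0.76, 0, 70, 0.63, -0.57, 0.76, 0, 70, 0.63, -0.57, 0.76, 0, 70, 0.63, -0.57, 0.76, 0, 70, 0.63, -0.57, 0.76, 0, 70, 0.63, -0.57, 0.76, 0, 70, 0.63, -0.57, 0.76, 0, 70, 0.63, -0.57, 0.76, 0, 70, 0.63, -0.57, 0.76, 0, 70]}}

```text
clock: 16.92
tool_pos: [0.1508, 0.4962, 0.4416]
tool_rot: [175.6, -40.5, 93.1]
contact_force: [0.2, 0.8, -0.3]
gripper_width: 0.795
```

```bash
python3 st.py; cat > sn.py <<'E'
from tr import *
from station import r
q=np.radians(r.sense()['joints'])
import sys
ws=[tuple(float(v) for v in a.split(',')) for a in sys.argv[1:]]
show(q,ws,"ik",3)
E
python3 sn.py .36,.12,.42 .6,-.28,.4 .6,-.14,.04; python3 go.py .26,.31,.43 .36,.12,.42
```

```text
{'clock': 16.917, 'joints': [-89.523, 6.755, 19.005, 125.805, -56.84, 14.201, -18.288], 'tool_pos': [0.151, 0.496, 0.442], 'tool_rot': [175.623, -40.528, 93.053], 'contact_force': [0.157, 0.821, -0.264], 'gripper_width': 0.795}
x [-0.04   0.759  0.65 ] y [0.998 0.004 0.058] z [ 0.042  0.651 -0.758] tip [0.1515 0.5073 0.4287]
[0.22 0.37 0.43] err 0.0 [  6   5 -58 131 -57  21   0] tilt 40.7 az 86.0 elb [ 0.06 -0.03  0.91] wr [0.21 0.17 0.67]
[0.29 0.25 0.43] err 0.0 [ 33   8 -58 130 -53  37  19] tilt 40.7 az 86.0 elb [ 0.06 -0.07  0.9 ] wr [0.28 0.04 0.66]
[0.36 0.12 0.42] err 0.0 [ 44  16 -49 122 -39  49  25] tilt 40.7 az 86.0 elb [ 0.1  -0.13  0.89] wr [ 0.35 -0.08  0.65]
[ 0.44 -0.01  0.41] err 0.0 [ 49  26 -41 107 -27  61  26] tilt 40.7 az 86.0 elb [ 0.15 -0.21  0.85] wr [ 0.43 -0.21  0.65]
[ 0.52 -0.15  0.41] err 0.0 [ 50  37 -36  85 -19  75  26] tilt 40.7 az 86.0 elb [ 0.2  -0.28  0.79] wr [ 0.51 -0.35  0.64]
[ 0.6  -0.28  0.4 ] err 0.0 [ 47  51 -32  54 -14  94  25] tilt 40.7 az 86.0 elb [ 0.28 -0.35  0.7 ] wr [ 0.59 -0.48  0.63]
[ 0.6  -0.23  0.28] err 0.0 [ 47  54 -32  70 -13  76  29] tilt 40.7 az 86.0 elb [ 0.29 -0.36  0.67] wr [ 0.59 -0.43  0.51]
[ 0.6  -0.19  0.16] err 0.0 [ 45  60 -32  80 -12  60  32] tilt 40.7 az 86.0 elb [ 0.33 -0.37  0.62] wr [ 0.59 -0.39  0.39]
[ 0.6  -0.14  0.04] err 0.0 [ 42  69 -32  85 -11  47  35] tilt 40.7 az 86.0 elb [ 0.37 -0.38  0.54] wr [ 0.59 -0.34  0.27]
.26,.31,.43 units [-6.13  4.31 -4.32] dist mm 216
.36,.12,.42 units [-6.19  3.94 -4.48] dist mm 215
```

Joint 3 is switching branch as the fit predicted. Now I'll go back toward the right.

Call:
{"api": "play_rows", "payload": {"rows": [-0.6, 0.43, -0.43, 0, 70, -0.6, 0.43, -0.43, 0, 70, -0.6, 0.43, -0.43, 0, 70, -0.6, 0.43, -0.43, 0, 70, -0.6, 0.43, -0.43, 0, 70, -0.6, 0.43, -0.43, 0, 70, -0.6, 0.43, -0.43, 0, 70, -0.6, 0.43, -0.43, 0, 70, -0.6, 0.43, -0.43, 0, 70, -0.6, 0.43, -0.43, 0, 70]}}

```text
clock: 17.75
tool_pos: [0.2155, 0.3838, 0.434]
tool_rot: [175.5, -40.4, 94.4]
contact_force: [-0.2, -0.1, 0.6]
gripper_width: 0.796
```

```bash
python3 st.py; python3 sn.py .36,.12,.42 .6,-.28,.4 .6,-.14,.04; python3 go.py .36,.12,.43 .48,-.08,.43 .6,-.28,.4
```

```text
{'clock': 17.75, 'joints': [-3.636, 5.422, -51.194, 130.139, -57.106, 20.531, -0.76], 'tool_pos': [0.216, 0.384, 0.434], 'tool_rot': [175.467, -40.378, 94.368], 'contact_force': [-0.204, -0.081, 0.579], 'gripper_width': 0.796}
x [-0.058  0.76   0.648] y [0.998 0.025 0.06 ] z [ 0.03   0.65  -0.759] tip [0.216  0.3949 0.4211]
[0.26 0.3  0.43] err 1.0 [ 22   6 -56 131 -57  33  15] tilt 40.6 az 87.0 elb [ 0.06 -0.05  0.91] wr [0.25 0.1  0.66]
[0.31 0.21 0.42] err 1.0 [ 32   9 -49 128 -49  43  24] tilt 40.6 az 87.0 elb [ 0.07 -0.08  0.9 ] wr [0.3  0.01 0.66]
[0.36 0.12 0.42] err 2.0 [ 40  15 -43 122 -41  51  28] tilt 40.6 az 87.0 elb [ 0.1  -0.12  0.89] wr [ 0.35 -0.08  0.65]
[ 0.44 -0.01  0.41] err 0.0 [ 45  25 -36 106 -29  63  29] tilt 40.6 az 87.0 elb [ 0.15 -0.2   0.85] wr [ 0.43 -0.21  0.65]
[ 0.52 -0.15  0.41] err 0.0 [ 47  37 -31  85 -21  77  29] tilt 40.6 az 87.0 elb [ 0.21 -0.27  0.79] wr [ 0.51 -0.35  0.64]
[ 0.6  -0.28  0.4 ] err 0.0 [ 46  51 -28  54 -16  95  28] tilt 40.6 az 87.0 elb [ 0.29 -0.34  0.7 ] wr [ 0.59 -0.48  0.63]
[ 0.6  -0.23  0.28] err 0.0 [ 45  53 -28  70 -15  77  32] tilt 40.6 az 87.0 elb [ 0.3  -0.34  0.68] wr [ 0.59 -0.43  0.51]
[ 0.6  -0.19  0.16] err 0.0 [ 43  60 -28  80 -15  61  36] tilt 40.6 az 87.0 elb [ 0.34 -0.36  0.63] wr [ 0.59 -0.39  0.39]
[ 0.6  -0.14  0.04] err 0.0 [ 40  68 -29  84 -14  48  39] tilt 40.6 az 87.0 elb [ 0.38 -0.36  0.55] wr [ 0.59 -0.34  0.27]
.36,.12,.43 units [-8.45  5.49 -6.57] dist mm 301
.48,-.08,.43 units [-6.36  4.59 -5.06] dist mm 233
.6,-.28,.4 units [-7.13  4.52 -4.15] dist mm 235
```

Call:
{"api": "play_rows", "payload": {"rows": [-0.8, 0.52, -0.62, 0, 70, -0.8, 0.52, -0.62, 0, 70, -0.8, 0.52, -0.62, 0, 70, -0.8, 0.52, -0.62, 0, 70, -0.8, 0.52, -0.62, 0, 70, -0.8, 0.52, -0.62, 0, 70, -0.8, 0.52, -0.62, 0, 70, -0.8, 0.52, -0.62, 0, 70, -0.8, 0.52, -0.62, 0, 70, -0.8, 0.52, -0.62, 0, 70]}}

```text
clock: 18.58
tool_pos: [0.3506, 0.1341, 0.4322]
tool_rot: [174.4, -39.8, 94.6]
contact_force: [0.4, -0.0, 0.4]
gripper_width: 0.794
```

```bash
python3 st.py; python3 go.py .48,-.1,.43 .6,-.28,.4
```

```text
{'clock': 18.583, 'joints': [41.509, 12.438, -46.849, 122.58, -41.3, 50.441, 25.871], 'tool_pos': [0.351, 0.134, 0.432], 'tool_rot': [174.367, -39.794, 94.648], 'contact_force': [0.388, -0.001, 0.35], 'gripper_width': 0.794}
x [-0.062  0.766  0.64 ] y [0.997 0.018 0.075] z [ 0.046  0.643 -0.765] tip [0.3514 0.145  0.4192]
.48,-.1,.43 units [-7.55  4.99 -5.71] dist mm 267
.6,-.28,.4 units [-6.58  4.57 -3.49] dist mm 218
```

Call:
{"api": "play_rows", "payload": {"rows": [-0.75, 0.5, -0.57, 0, 70, -0.75, 0.5, -0.57, 0, 70, -0.75, 0.5, -0.57, 0, 70, -0.75, 0.5, -0.57, 0, 70, -0.75, 0.5, -0.57, 0, 70, -0.75, 0.5, -0.57, 0, 70, -0.75, 0.5, -0.57, 0, 70, -0.75, 0.5, -0.57, 0, 70, -0.75, 0.5, -0.57, 0, 70, -0.75, 0.5, -0.57, 0, 70]}}

```text
clock: 19.42
tool_pos: [0.4857, -0.1156, 0.4317]
tool_rot: [173.9, -38.9, 94.1]
contact_force: [0.2, 0.9, 0.3]
gripper_width: 0.796
```

Call:
{"api": "play_rows", "payload": {"rows": [-0.66, 0.46, -0.35, 0, 70, -0.66, 0.46, -0.35, 0, 70, -0.66, 0.46, -0.35, 0, 70, -0.66, 0.46, -0.35, 0, 70, -0.66, 0.46, -0.35, 0, 70, -0.66, 0.46, -0.35, 0, 70, -0.66, 0.46, -0.35, 0, 70, -0.66, 0.46, -0.35, 0, 70, -0.66, 0.46, -0.35, 0, 70, -0.66, 0.46, -0.35, 0, 70]}}

```text
clock: 20.25
tool_pos: [0.61, -0.3127, 0.4042]
tool_rot: [173.6, -38.2, 93.5]
contact_force: [0.8, 0.2, 0.5]
gripper_width: 0.79
```

```bash
python3 st.py; python3 go.py .604,-.24,.2 .604,-.15,.038;python3 sn.py .604,-.24,.2 .604,-.15,.038 .6,.16,.038
```

```text
{'clock': 20.25, 'joints': [46.894, 51.846, -29.127, 48.98, -13.933, 96.217, 26.542], 'tool_pos': [0.61, -0.313, 0.404], 'tool_rot': [173.639, -38.212, 93.458], 'contact_force': [0.791, 0.183, 0.538], 'gripper_width': 0.79}
x [-0.047  0.784  0.619] y [ 0.996 -0.008  0.087] z [ 0.074  0.62  -0.781] tip [ 0.6112 -0.3021  0.3909]
.604,-.24,.2 units [-2.76 -0.97  8.16] dist mm 217
.604,-.15,.038 units [-1.18 -0.59  7.29] dist mm 185
[ 0.61 -0.29  0.34] err 0.0 [ 47  53 -29  60 -13  85  30] tilt 38.6 az 83.0 elb [ 0.28 -0.35  0.69] wr [ 0.59 -0.48  0.58]
[ 0.61 -0.26  0.27] err 0.0 [ 47  55 -30  68 -13  75  32] tilt 38.6 az 83.0 elb [ 0.29 -0.36  0.67] wr [ 0.58 -0.46  0.51]
[ 0.6  -0.24  0.2 ] err 0.0 [ 46  58 -30  75 -12  66  34] tilt 38.6 az 83.0 elb [ 0.31 -0.37  0.64] wr [ 0.58 -0.43  0.44]
[ 0.6  -0.21  0.15] err 0.0 [ 45  61 -30  80 -12  58  35] tilt 38.6 az 83.0 elb [ 0.33 -0.37  0.62] wr [ 0.58 -0.4   0.39]
[ 0.6  -0.18  0.09] err 0.0 [ 43  64 -30  83 -12  51  36] tilt 38.6 az 83.0 elb [ 0.35 -0.37  0.59] wr [ 0.58 -0.37  0.33]
[ 0.6  -0.15  0.04] err 0.0 [ 42  68 -30  86 -12  44  37] tilt 38.6 az 83.0 elb [ 0.37 -0.37  0.55] wr [ 0.58 -0.34  0.28]
[ 0.6  -0.05  0.04] err 0.0 [ 36  67 -33  95 -15  32  34] tilt 38.6 az 83.0 elb [ 0.41 -0.33  0.56] wr [ 0.58 -0.24  0.28]
[0.6  0.06 0.04] err 0.0 [ 28  66 -35 101 -19  22  30] tilt 38.6 az 83.0 elb [ 0.44 -0.27  0.57] wr [ 0.58 -0.13  0.28]
[0.6  0.16 0.04] err 0.0 [ 19  67 -37 104 -22  13  26] tilt 38.6 az 83.0 elb [ 0.48 -0.2   0.56] wr [ 0.58 -0.03  0.28]
```

Call:
{"api": "play_rows", "payload": {"rows": [-0.28, -0.1, 0.82, -0.06, 70, -0.28, -0.1, 0.82, -0.06, 70, -0.28, -0.1, 0.82, -0.06, 70, -0.28, -0.1, 0.82, -0.06, 70, -0.28, -0.1, 0.82, -0.06, 70, -0.28, -0.1, 0.82, -0.06, 70, -0.28, -0.1, 0.82, -0.06, 70, -0.28, -0.1, 0.82, -0.06, 70, -0.28, -0.1, 0.82, -0.06, 70, -0.28, -0.1, 0.82, -0.06, 70]}}

```text
clock: 21.08
tool_pos: [0.6163, -0.2516, 0.1896]
tool_rot: [170.1, -36.5, 96.8]
contact_force: [-0.1, -0.4, -0.2]
gripper_width: 0.797
```

```bash
python3 st.py; python3 go.py .604,-.155,.045; python3 - <<'E'
from h import *
for n in("side","top"):
    p,d=r.snapshot(n);cv2.imwrite(f"pics/{n}4.png",p[:,:,::-1])
E
```

```text
{'clock': 21.083, 'joints': [46.558, 58.648, -30.141, 73.65, -11.379, 64.315, 36.572], 'tool_pos': [0.616, -0.252, 0.19], 'tool_rot': [170.077, -36.466, 96.832], 'contact_force': [-0.087, -0.372, -0.208], 'gripper_width': 0.797}
x [-0.096  0.798  0.594] y [0.99  0.015 0.139] z [ 0.101  0.602 -0.792] tip [ 0.618  -0.2414  0.1762]
.604,-.155,.045 units [-0.3  -1.23  6.86] dist mm 174
```

View pics/side4.png

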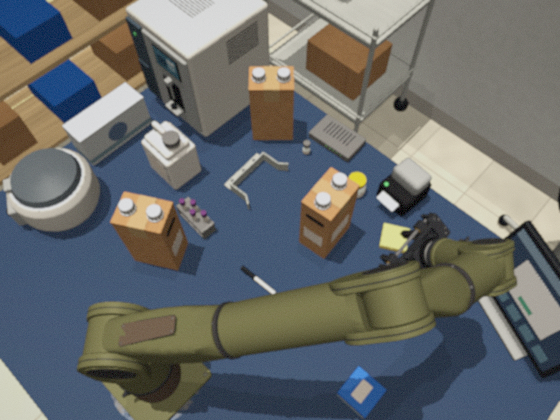

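View pics/top4.png

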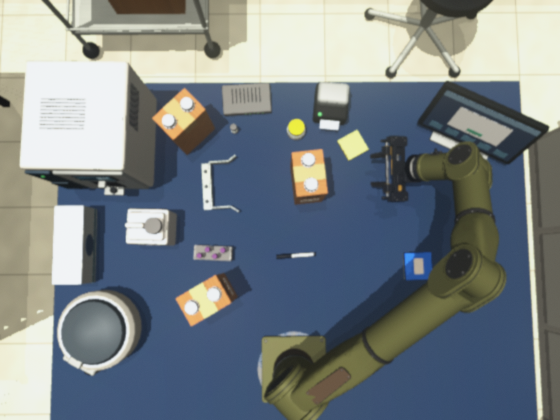

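Call:
{"api": "play_rows", "payload": {"rows": [-0.03, -0.13, 0.68, 0, 70, -0.03, -0.13, 0.68, 0, 70, -0.03, -0.13, 0.68, 0, 70, -0.03, -0.13, 0.68, 0, 70, -0.03, -0.13, 0.68, 0, 70, -0.03, -0.13, 0.68, 0, 70, -0.03, -0.13, 0.68, 0, 70, -0.03, -0.13, 0.68, 0, 70, -0.03, -0.13, 0.66, 0, 70, -0.03, -0.13, 0.5, 0, 70]}}

```text
clock: 22.02
tool_pos: [0.6131, -0.1681, 0.0567]
tool_rot: [168.9, -35.4, 96.5]
contact_force: [-0.2, -0.2, 0.7]
gripper_width: 0.795
```

```bash
python3 st.py; python3 go.py .602,-.12,.04 .602,.0,.04; python3 - <<'E'
from h import *
for n in("side",):
    p,d=r.snapshot(n);cv2.imwrite(f"pics/{n}5.png",cv2.resize(p[130:330,230:490,::-1],None,fx=3,fy=3))
E
```

```text
{'clock': 22.017, 'joints': [42.933, 65.781, -30.942, 86.813, -11.552, 41.562, 38.831], 'tool_pos': [0.613, -0.168, 0.057], 'tool_rot': [168.882, -35.433, 96.461], 'contact_force': [-0.169, -0.162, 0.692], 'gripper_width': 0.795}
x [-0.092  0.81   0.58 ] y [ 0.988 -0.001  0.157] z [ 0.128  0.587 -0.8  ] tip [ 0.6153 -0.1582  0.0431]
.602,-.12,.04 units [ 1.21 -0.55  1.61] dist mm 52
.602,.0,.04 units [ 3.89 -0.    2.82] dist mm 120
```

View pics/side5.png

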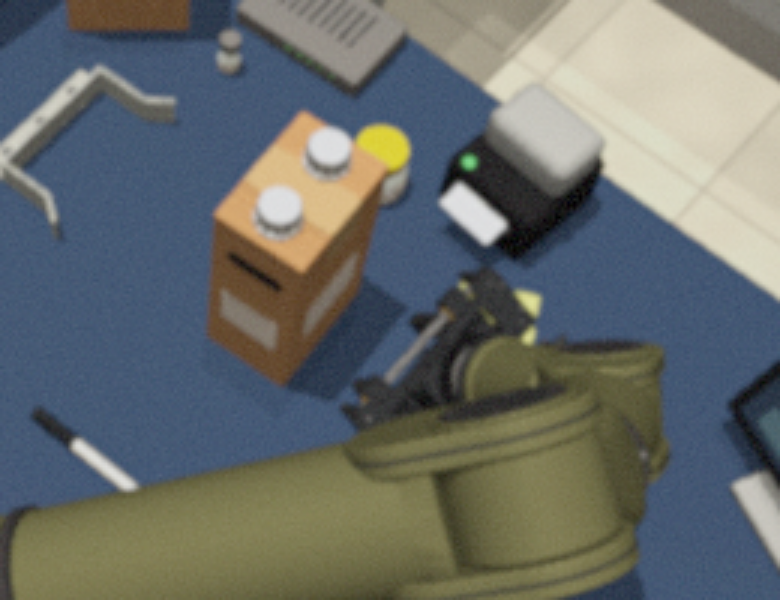

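Call:
{"api": "play_rows", "payload": {"rows": [0.1, -0.05, 0.17, 0, 70, 0.1, -0.05, 0.17, 0, 70, 0.1, -0.05, 0.17, 0, 70, 0.1, -0.05, 0.17, 0, 70, 0.1, -0.05, 0.17, 0, 70, 0.1, -0.05, 0.17, 0, 70, 0.1, -0.05, 0.17, 0, 70, 0.1, -0.05, 0.17, 0, 70, 0.1, -0.05, 0.17, 0, 70, 0.1, -0.05, 0.17, 0, 70]}}

```text
clock: 22.9
tool_pos: [0.6071, -0.1227, 0.0372]
tool_rot: [168.5, -35.1, 96.4]
contact_force: [0.2, 0.8, -0.2]
gripper_width: 0.794
```

```bash
python3 st.py; python3 go.py .603,-.1,.04 .602,.0,.04
```

```text
{'clock': 22.9, 'joints': [40.818, 66.448, -31.935, 92.443, -12.478, 33.579, 38.364], 'tool_pos': [0.607, -0.123, 0.037], 'tool_rot': [168.468, -35.117, 96.405], 'contact_force': [0.238, 0.837, -0.206], 'gripper_width': 0.794}
x [-0.091  0.813  0.575] y [ 0.987 -0.005  0.164] z [ 0.136  0.582 -0.801] tip [ 0.6094 -0.1128  0.0236]
.603,-.1,.04 units [ 0.82 -0.15  0.42] dist mm 23
.602,.0,.04 units [ 3.26 -0.06  2.32] dist mm 100
```

Call:
{"api": "play_rows", "payload": {"rows": [0.16, -0.02, 0.11, 0, 70, 0.16, -0.02, 0.11, 0, 70, 0.16, -0.02, 0.11, 0, 70, 0.16, -0.02, 0.11, 0, 70, 0.16, -0.02, 0.11, 0, 70, 0.16, -0.02, 0.11, 0, 70, 0.16, -0.02, 0.11, 0, 70, 0.16, -0.02, 0.11, 0, 70, 0.16, -0.02, 0.11, 0, 70, 0.16, -0.02, 0.11, 0, 70]}}

```text
clock: 23.73
tool_pos: [0.6066, -0.1077, 0.0332]
tool_rot: [167.8, -32.0, 95.2]
contact_force: [-2.5, -10.8, 6.3]
gripper_width: 0.793
```

```bash
python3 st.py; python3 - <<'E'
from h import *
for n in("side","top"):
    p,d=r.snapshot(n);cv2.imwrite(f"pics/{n}6.png",p[:,:,::-1])
p=cv2.imread("pics/side6.png");t=cv2.imread("pics/top6.png")
cv2.imwrite("pics/c6.png",np.hstack([cv2.resize(p[120:270,220:420],None,fx=2,fy=3.),cv2.resize(t[110:260,185:385],None,fx=2,fy=3.)]) )
E
```

```text
{'clock': 23.733, 'joints': [38.721, 65.032, -31.128, 96.565, -12.983, 26.755, 36.951], 'tool_pos': [0.607, -0.108, 0.033], 'tool_rot': [167.803, -31.976, 95.244], 'contact_force': [-2.49, -10.79, 6.299], 'gripper_width': 0.793}
x [-0.078  0.845  0.53 ] y [ 0.984 -0.022  0.179] z [ 0.163  0.535 -0.829] tip [ 0.6093 -0.0986  0.0191]
```

View pics/c6.png

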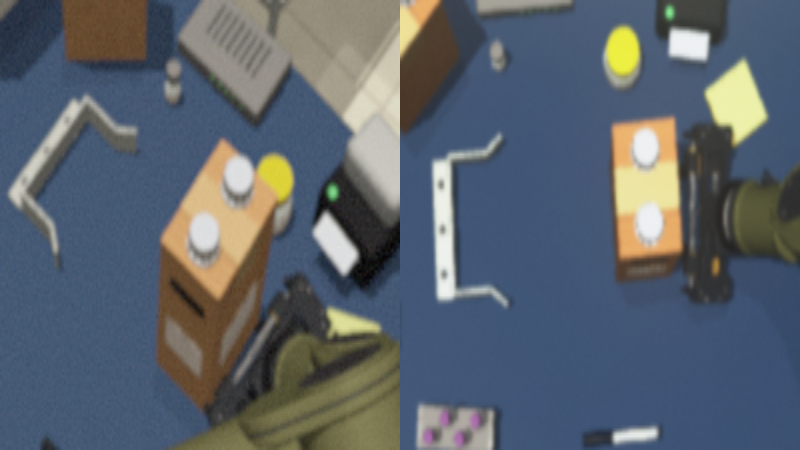

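Call:
{"api": "play_rows", "payload": {"rows": [-0.06, 0, -0.04, 0, 70, -0.06, 0, -0.04, 0, 70, -0.02, -0.02, -0.08, 0, 70, 0, -0.02, -0.08, 0, 70, 0, -0.02, -0.08, 0, 70, 0, -0.02, -0.08, 0, 70, 0, -0.02, -0.08, 0, 70, 0, -0.02, -0.08, 0, 70, 0, 0, 0, 0, 70, 0, 0, 0, 0, 70]}}

```text
clock: 24.67
tool_pos: [0.6011, -0.1172, 0.0442]
tool_rot: [167.8, -32.0, 95.3]
contact_force: [-0.1, -0.8, -0.3]
gripper_width: 0.794
```

```bash
python3 st.py; cat > pk.py <<'E'
# measure pack top corners & caps in the top view by colour
from h import *
import sys
def measure(save=None):
    p,d=r.snapshot("top")
    if save:cv2.imwrite(save,p[:,:,::-1])
    hsv=cv2.cvtColor(p,cv2.COLOR_RGB2HSV)
    m=cv2.inRange(hsv,(8,60,150),(30,255,255))
    # keep blobs; fill caps
    n,l,st,ce=cv2.connectedComponentsWithStats(cv2.morphologyEx(m,cv2.MORPH_CLOSE,np.ones((9,9))))
    for i in range(1,n):
        if st[i,4]>500:
            c,_=cv2.findContours((l==i).astype(np.uint8),cv2.RETR_EXTERNAL,cv2.CHAIN_APPROX_NONE)
            c=max(c,key=cv2.contourArea).reshape(-1,2);w=ray("top",c,.235)[:,:2]
            if w[:,1].mean()>.35 or not .48<w[:,0].mean()<.72:continue
            (cx,cy),(a,b),g=cv2.minAreaRect((w*1000).astype(np.float32))
            if a<b: g+=90
            # long axis angle g (deg) = pack -y direction ; yaw = g+90 mod 180
            print("pack centre mm",round(cx,1),round(cy,1),"size",round(a),round(b),"yaw",round((g+90-0)%180,1),"px",ce[i].round(0))
    return p
if __name__=="__main__":measure(sys.argv[1] if len(sys.argv)>1 else None)
E
python3 pk.py pics/t7.png; python3 - <<'E'
from h import *
p=cv2.imread("pics/top0.png")
E
```

```text
{'clock': 24.667, 'joints': [39.816, 63.988, -31.239, 96.81, -12.854, 27.999, 37.227], 'tool_pos': [0.601, -0.117, 0.044], 'tool_rot': [167.761, -32.028, 95.329], 'contact_force': [-0.125, -0.755, -0.338], 'gripper_width': 0.794}
x [-0.079  0.844  0.53 ] y [ 0.983 -0.021  0.18 ] z [ 0.163  0.536 -0.829] tip [ 0.6039 -0.1081  0.0301]
pack centre mm 599.9 -43.1 size 132 93 yaw 94.0 px [308. 172.]
```

Call:
{"api": "play_rows", "payload": {"rows": [0.18, 0, 0.1, 0, 70, 0.18, 0, 0.1, 0, 70, 0.21, 0, 0.12, 0, 70, 0.28, 0, 0.16, 0, 70, 0.34, -0.01, 0.2, 0, 70, 0.41, -0.01, 0.25, 0, 70, 0.48, -0.01, 0.29, 0, 70, 0.55, -0.01, 0.33, 0, 70, 0.55, -0.01, 0.33, 0, 70, 0.55, -0.01, 0.33, 0, 70]}}

```text
clock: 25.55
tool_pos: [0.6097, -0.0504, 0.0404]
tool_rot: [166.9, -28.4, 93.2]
contact_force: [-3.4, -13.2, 7.9]
gripper_width: 0.795
```

```bash
python3 st.py
```

```text
{'clock': 25.55, 'joints': [32.52, 62.117, -30.575, 103.536, -15.686, 15.638, 32.685], 'tool_pos': [0.61, -0.05, 0.04], 'tool_rot': [166.942, -28.401, 93.196], 'contact_force': [-3.409, -13.179, 7.89], 'gripper_width': 0.795}
x [-0.049  0.878  0.476] y [ 0.979 -0.053  0.199] z [ 0.2    0.475 -0.857] tip [ 0.613  -0.0423  0.0259]
```

```bash
cat > search3.py <<'E'
from fast import *
import multiprocessing as mp,time
Q0=np.radians([32.52,62.117,-30.575,103.536,-15.686,15.638,32.685])
PRE=[(.61,-.12,.09,0),(.6,-.28,.4,0)]
PUSH=[(.6,-.26,.3),(.6,-.2,.15),(.6,-.1,.045),(.6,.03,.042),(.6,.155,.042)]
def go2(q,w,sp,s):
    p=fkj(q)[0];n=max(2,int(round(np.linalg.norm(w-p)/s)),int(np.ceil(abs(sp)/5)))
    for k in range(n):
        p,R,O,A=fkj(q);d=(w-p)/(n-k);nd=np.linalg.norm(d)
        if nd>.03:d*=.03/nd
        q=step(q,p+d,R@Ro.from_euler('z',sp/n,degrees=True).as_matrix())
    return q
def ev1(ws,s,log=False):
    q=Q0;L=0;bad=0;p=fkj(q)[0];mm=99
    for w in PRE+ws:
        sp=w[3];w=np.array(w[:3]);L+=np.linalg.norm(w-p);q=go2(q,w,sp,s);p,R,O,A=fkj(q)
        if O[3][2]<.4 or O[5][2]<.33 or p[2]<.28 and not L<.5:bad+=1
        if log:print(w,p.round(3),np.degrees(q).round(0),R[:,2].round(2),R[:,1].round(2))
    L+=np.linalg.norm(np.array(PUSH[0])-p)
    for k,w in enumerate(PUSH):
        q=go2(q,np.array(w),0,s);p,R,O,A=fkj(q);m=np.degrees(np.minimum(q-lo,hi-q)).min()
        if k>=2:mm=min(mm,m)
        if log:print(w,p.round(3),np.degrees(q).round(0),R[:,2].round(2),R[:,1].round(2),"elb",O[3].round(2),"wr",O[5].round(2))
    z=R[:,2];tilt=np.degrees(np.arctan2(z[1],-z[2]));y=R[:,1]*np.sign(R[0,1]);head=np.degrees(np.arctan2(y[1],y[0]));roll=np.degrees(np.arcsin(y[2]))
    pe=np.linalg.norm(p-PUSH[-1])
    c=1.*abs(tilt-45)+.8*abs(head-3)+.8*abs(roll)+pe*1000+bad*50+3*L+2*max(0,5-mm)
    return c,tilt,head,roll,pe,L,mm,ws
def ev(ws):
    a=ev1(ws,.03)
    if a[0]>60:return a
    b=ev1(ws,.02);return a if a[0]>b[0] else b
def ok(ch):
    for a,b in zip(ch,ch[1:]):
        a,b=np.array(a[:3]),np.array(b[:3])
        for t in np.linspace(0,1,8):
            c=a+(b-a)*t
            if np.hypot(c[0],c[1])<.3 or c[2]<.3 or (c[1]>-.15 and c[2]<.4):return False
    return True
def work(seed):
    rng=np.random.default_rng(seed);best=[];t=time.time()
    while time.time()-t<530:
        if len(best)>5 and rng.random()<.6:
            b=best[rng.integers(min(8,len(best)))][-1]
            ws=[tuple(np.array(w)+rng.normal(0,1,4)*[.06,.06,.06,5]) for w in b]
            if rng.random()<.2 and len(ws)>1:ws.pop(rng.integers(len(ws)))
            elif rng.random()<.15:ws.insert(rng.integers(len(ws)+1),(rng.uniform(-.2,.9),rng.uniform(-.9,.4),rng.uniform(.32,.9),rng.uniform(-40,40)))
        else:
            ws=[(rng.uniform(-.2,.9),rng.uniform(-.9,.4),rng.uniform(.32,.9),rng.choice([0,rng.uniform(-60,60)])) for _ in range(rng.integers(1,4))]
        ch=[PRE[-1]]+ws+[PUSH[0]]
        if not ok(ch):continue
        try:c=ev(ws)
        except Exception:continue
        best.append(c);best.sort(key=lambda b:b[0]);best=best[:25]
    return best[:3]
if __name__=="__main__":
    print(ev1([],.025))
    with mp.Pool(4) as P: out=sum(P.map(work,range(4)),[])
    out.sort(key=lambda b:b[0])
    for o in out[:8]:print([round(float(v),2) for v in o[:7]],np.round(o[7],2).tolist())
E
OMP_NUM_THREADS=1 timeout 575 python3 search3.py
```

```text
(np.float64(41.856711148826584), np.float64(29.074504173208563), np.float64(-2.403170311142894), np.float64(10.229805161700163), np.float64(0.0018164266161411545), np.float64(0.5361361092065159), np.float64(0.0), [])
[22.1, 30.27, 3.29, 0.11, 0.0, 2.35, 20.23] [[1.22, -0.61, 0.35, -21.56], [0.48, 0.04, 0.79, 21.87]]
[22.2, 31.04, 3.56, 1.04, 0.0, 2.32, 24.25] [[1.18, -0.6, 0.33, -24.13], [0.33, -0.08, 0.79, 23.77]]
[22.74, 35.14, 1.02, 3.51, 0.0, 2.83, 7.74] [[1.22, -0.7, 0.3, -9.1], [0.45, 0.26, 0.86, 9.5]]
[23.82, 27.98, -1.79, -0.33, 0.0, 0.9, 10.67] [[0.83, -0.47, 0.32, 4.68]]
[25.09, 33.57, 3.42, 1.07, 0.0, 0.82, 0.0] [[0.81, -0.39, 0.31, -0.18]]
[25.09, 33.78, 2.93, 1.68, 0.0, 0.83, 0.0] [[0.78, -0.42, 0.31, -0.04]]
[25.2, 33.89, 2.4, 1.41, 0.0, 0.83, 0.0] [[0.78, -0.42, 0.31, 0.56]]
[25.27, 28.89, 5.09, 6.08, 0.0, 0.88, 11.71] [[0.77, -0.48, 0.34, -4.43]]
```

Call:
{"api": "play_rows", "payload": {"rows": [-0.17, -0.02, -0.1, 0, 70, -0.17, -0.02, -0.1, 0, 70, -0.17, -0.02, -0.1, 0, 70, -0.17, -0.02, -0.1, 0, 70, -0.17, -0.02, -0.1, 0, 70, -0.17, -0.02, -0.1, 0, 70, -0.1, -0.03, 0.16, 0, 70, -0.1, -0.04, 0.16, 0, 70, -0.1, -0.04, 0.16, 0, 70, -0.1, -0.04, 0.16, 0, 70]}}

```text
clock: 26.38
tool_pos: [0.6048, -0.0812, 0.0254]
tool_rot: [166.9, -28.8, 93.3]
contact_force: [-16.5, -22.0, 74.0]
gripper_width: 0.794
```

```bash
python3 st.py; python3 pk.py
```

```text
{'clock': 26.383, 'joints': [35.577, 63.97, -30.529, 101.964, -14.272, 17.348, 34.834], 'tool_pos': [0.605, -0.081, 0.025], 'tool_rot': [166.883, -28.767, 93.342], 'contact_force': [-16.527, -21.972, 74.011], 'gripper_width': 0.794}
x [-0.051  0.875  0.481] y [ 0.979 -0.052  0.199] z [ 0.199  0.481 -0.854] tip [ 0.6081 -0.073   0.0109]
pack centre mm 613.1 12.7 size 91 132 yaw 86.8 px [289. 168.]
```

Call:
{"api": "play_rows", "payload": {"rows": [0, 0, 0, 0, 70, -0.02, -0.01, 0.04, 0, 70, -0.02, -0.01, 0.04, 0, 70, -0.02, -0.01, 0.04, 0, 70, -0.02, -0.01, 0.04, 0, 70, -0.02, -0.01, 0.04, 0, 70, -0.02, -0.01, 0.04, 0, 70, -0.02, -0.01, 0.04, 0, 70, -0.02, -0.01, 0.04, 0, 70, -0.02, -0.01, 0.04, 0, 70]}}

```text
clock: 27.27
tool_pos: [0.6048, -0.0813, 0.0268]
tool_rot: [166.6, -29.2, 93.5]
contact_force: [-4.3, -4.5, 16.2]
gripper_width: 0.794
```

```bash
python3 st.py
```

```text
{'clock': 27.267, 'joints': [36.065, 64.092, -31.011, 101.893, -14.242, 17.594, 35.105], 'tool_pos': [0.605, -0.081, 0.027], 'tool_rot': [166.64, -29.215, 93.533], 'contact_force': [-4.284, -4.469, 16.154], 'gripper_width': 0.794}
x [-0.054  0.871  0.488] y [ 0.978 -0.053  0.202] z [ 0.201  0.488 -0.849] tip [ 0.6082 -0.073   0.0124]
```

Call:
{"api": "play_rows", "payload": {"rows": [-0.2, 0, -0.02, 0, 70, -0.3, 0, -0.06, 0, 70, -0.38, 0, -0.08, 0, 70, -0.41, 0, -0.09, 0, 70, -0.41, 0, -0.09, 0, 70, -0.41, 0, -0.09, 0, 70, -0.41, 0, -0.09, 0, 70, -0.41, 0, -0.09, 0, 70, -0.41, 0, -0.09, 0, 70, -0.41, 0, -0.09, 0, 70]}}

```text
clock: 28.1
tool_pos: [0.6057, -0.0945, 0.0259]
tool_rot: [166.8, -36.5, 97.0]
contact_force: [-1.7, 10.9, 13.8]
gripper_width: 0.795
```

```bash
python3 st.py
```

```text
{'clock': 28.1, 'joints': [40.842, 68.108, -34.312, 95.185, -13.039, 28.883, 38.896], 'tool_pos': [0.606, -0.095, 0.026], 'tool_rot': [166.827, -36.473, 96.962], 'contact_force': [-1.711, 10.948, 13.814], 'gripper_width': 0.795}
x [-0.097  0.798  0.594] y [ 0.983 -0.016  0.183] z [ 0.156  0.602 -0.783] tip [ 0.6084 -0.0843  0.0126]
```

Call:
{"api": "play_rows", "payload": {"rows": [-0.39, -0.01, -0.14, 0, 70, -0.39, -0.01, -0.14, 0, 70, -0.39, -0.01, -0.14, 0, 70, -0.39, -0.01, -0.15, 0, 70, -0.39, -0.01, -0.15, 0, 70, -0.39, -0.01, -0.15, 0, 70, -0.39, -0.01, -0.17, 0, 70, -0.39, -0.01, -0.17, 0, 70, -0.39, -0.01, -0.17, 0, 70, -0.39, -0.01, -0.17, 0, 70]}}

```text
clock: 28.93
tool_pos: [0.608, -0.1224, 0.025]
tool_rot: [166.4, -44.1, 100.4]
contact_force: [-0.9, 7.1, 10.6]
gripper_width: 0.792
```

```bash
python3 st.py
```

```text
{'clock': 28.933, 'joints': [44.882, 72.776, -36.391, 86.068, -12.324, 42.601, 42.394], 'tool_pos': [0.608, -0.122, 0.025], 'tool_rot': [166.375, -44.09, 100.382], 'contact_force': [-0.922, 7.072, 10.575], 'gripper_width': 0.792}
x [-0.129  0.706  0.696] y [0.985 0.014 0.169] z [ 0.11   0.708 -0.698] tip [ 0.6098 -0.1104  0.0132]
```

Call:
{"api": "play_rows", "payload": {"rows": [0.22, 0.03, 0, -0.04, 70, 0.22, 0.03, 0, -0.04, 70, 0.22, 0.03, 0, -0.04, 70, 0.22, 0.03, 0, -0.04, 70, 0.18, 0, 0.18, -0.04, 70, 0.18, 0, 0.18, -0.04, 70, 0.18, 0, 0.18, -0.04, 70, 0.18, 0, 0.18, -0.04, 70, 0.18, 0, 0.18, -0.04, 70, 0.18, 0, 0.18, -0.04, 70]}}

```text
clock: 29.77
tool_pos: [0.6058, -0.0629, 0.0384]
tool_rot: [164.5, -43.6, 103.2]
contact_force: [0.4, 0.1, 0.7]
gripper_width: 0.795
```

```bash
python3 st.py; python3 sn.py .595,.15,.04; python3 go.py .603,.04,.043
```

```text
{'clock': 29.767, 'joints': [42.074, 71.102, -38.525, 92.116, -13.417, 35.837, 41.941], 'tool_pos': [0.606, -0.063, 0.038], 'tool_rot': [164.537, -43.593, 103.188], 'contact_force': [0.406, 0.064, 0.707], 'gripper_width': 0.795}
x [-0.165  0.705  0.69 ] y [0.98  0.041 0.193] z [ 0.108  0.708 -0.698] tip [ 0.6077 -0.0509  0.0265]
[0.6  0.01 0.04] err 0.0 [ 38  71 -40  98 -16  27  40] tilt 45.7 az 81.0 elb [ 0.41 -0.35  0.52] wr [ 0.57 -0.21  0.26]
[0.6  0.08 0.04] err 0.0 [ 33  71 -43 102 -18  19  38] tilt 45.7 az 81.0 elb [ 0.43 -0.31  0.52] wr [ 0.57 -0.14  0.26]
[0.6  0.15 0.04] err 0.0 [ 27  71 -45 105 -20  12  36] tilt 45.7 az 81.0 elb [ 0.47 -0.27  0.52] wr [ 0.56 -0.07  0.26]
.603,.04,.043 units [3.05 0.09 2.77] dist mm 103
```

Call:
{"api": "play_rows", "payload": {"rows": [0.19, -0.02, 0.15, 0, 70, 0.19, -0.02, 0.15, 0, 70, 0.19, -0.02, 0.15, 0, 70, 0.25, -0.02, 0.21, 0, 70, 0.3, -0.03, 0.26, 0, 70, 0.36, -0.03, 0.32, 0, 70, 0.42, -0.04, 0.37, 0, 70, 0.47, -0.05, 0.43, 0, 70, 0.47, -0.05, 0.43, 0, 70, 0.47, -0.05, 0.43, 0, 70]}}

```text
clock: 30.6
tool_pos: [0.614, 0.0089, 0.0361]
tool_rot: [163.3, -40.0, 100.4]
contact_force: [-1.3, -13.0, 9.3]
gripper_width: 0.791
```

```bash
python3 st.py; python3 pk.py pics/t8.png
```

```text
{'clock': 30.6, 'joints': [36.613, 69.499, -40.038, 100.425, -16.499, 20.197, 38.94], 'tool_pos': [0.614, 0.009, 0.036], 'tool_rot': [163.275, -40.024, 100.432], 'contact_force': [-1.284, -12.974, 9.316], 'gripper_width': 0.791}
x [-0.139  0.753  0.643] y [ 0.975 -0.009  0.22 ] z [ 0.172  0.658 -0.733] tip [0.6169 0.02   0.0236]
pack centre mm 621.9 71.0 size 90 129 yaw 89.6 px [269. 165.]
```

Call:
{"api": "play_rows", "payload": {"rows": [0.26, -0.15, 0.11, -0.04, 60, 0.32, -0.15, 0.16, -0.04, 60, 0.4, -0.15, 0.25, -0.04, 60, 0.41, -0.15, 0.25, -0.04, 60, 0.41, -0.15, 0.25, -0.04, 60, 0.41, -0.15, 0.25, -0.04, 60, 0.41, -0.15, 0.25, -0.04, 60, 0.41, -0.15, 0.25, -0.04, 60, 0.41, -0.15, 0.25, -0.04, 60, 0.41, -0.15, 0.25, -0.04, 60]}}

```text
clock: 31.48
tool_pos: [0.6084, 0.0718, 0.0365]
tool_rot: [160.1, -35.2, 99.1]
contact_force: [-1.9, -8.9, -0.0]
gripper_width: 0.685
```

```bash
python3 st.py; python3 pk.py pics/t9.png
```

```text
{'clock': 31.483, 'joints': [30.827, 67.937, -41.778, 109.589, -29.908, 2.422, 47.219], 'tool_pos': [0.608, 0.072, 0.036], 'tool_rot': [160.084, -35.246, 99.141], 'contact_force': [-1.884, -8.891, -0.002], 'gripper_width': 0.685}
x [-0.13   0.806  0.577] y [ 0.959 -0.045  0.278] z [ 0.25   0.59  -0.768] tip [0.6126 0.0819 0.0234]
pack centre mm 618.1 132.4 size 92 132 yaw 87.3 px [247. 167.]
```

View pics/t9.png

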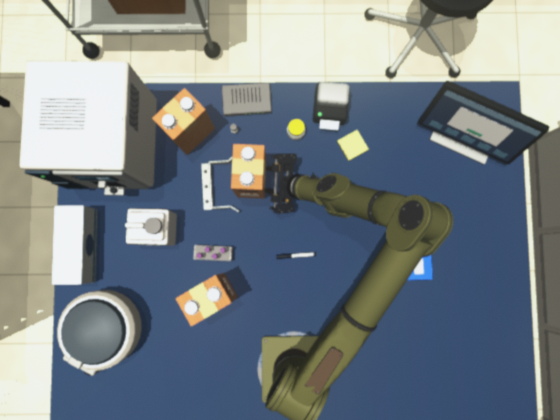

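Call:
{"api": "play_rows", "payload": {"rows": [-0.3, 0.02, -0.25, 0, 70, -0.3, 0.02, -0.25, 0, 70, -0.3, 0.02, -0.25, 0, 70, -0.3, 0.02, -0.25, 0, 70, -0.38, 0.16, -0.02, 0, 70, -0.38, 0.16, -0.02, 0, 70, -0.36, 0.17, -0.04, 0, 70, -0.34, 0.18, -0.06, 0, 70, -0.34, 0.18, -0.06, 0, 70, -0.34, 0.18, -0.06, 0, 70]}}

```text
clock: 32.37
tool_pos: [0.6295, -0.0065, 0.0295]
tool_rot: [160.6, -37.3, 100.0]
contact_force: [-3.1, 4.9, 8.3]
gripper_width: 0.794
```

```bash
python3 st.py; python3 pk.py
```

```text
{'clock': 32.367, 'joints': [35.276, 68.537, -36.564, 100.504, -26.614, 17.337, 49.112], 'tool_pos': [0.63, -0.006, 0.029], 'tool_rot': [160.648, -37.274, 100.043], 'contact_force': [-3.065, 4.876, 8.333], 'gripper_width': 0.794}
x [-0.139  0.784  0.606] y [ 0.964 -0.033  0.264] z [ 0.227  0.62  -0.751] tip [0.6334 0.0041 0.0167]
pack centre mm 618.4 134.5 size 92 132 yaw 87.3 px [247. 166.]
```

Call:
{"api": "play_rows", "payload": {"rows": [-0.4, -0.02, -0.16, 0, 70, -0.4, -0.02, -0.16, 0, 70, -0.4, -0.02, -0.16, 0, 70, -0.4, -0.02, -0.16, 0, 70, -0.4, 0.02, -0.16, 0, 70, -0.33, 0.2, -0.04, 0, 70, -0.33, 0.25, -0.02, 0, 70, -0.33, 0.25, -0.02, 0, 70, -0.33, 0.25, -0.02, 0, 70, -0.33, 0.25, -0.02, 0, 70]}}

```text
clock: 33.25
tool_pos: [0.6474, -0.0501, 0.0276]
tool_rot: [161.2, -43.5, 103.0]
contact_force: [-8.3, 4.0, 12.8]
gripper_width: 0.795
```

```bash
python3 st.py; python3 sn.py .635,.08,.04 .62,.16,.04
```

```text
{'clock': 33.25, 'joints': [37.895, 71.844, -34.456, 88.854, -23.87, 34.489, 49.604], 'tool_pos': [0.647, -0.05, 0.028], 'tool_rot': [161.208, -43.494, 102.986], 'contact_force': [-8.337, 3.992, 12.772], 'gripper_width': 0.795}
x [-0.163  0.707  0.688] y [ 0.972 -0.003  0.234] z [ 0.167  0.707 -0.687] tip [ 0.6503 -0.0381  0.0159]
[ 0.64 -0.01  0.03] err 0.0 [ 36  71 -36  93 -25  29  49] tilt 46.6 az 77.0 elb [ 0.42 -0.34  0.52] wr [ 0.59 -0.22  0.24]
[0.64 0.04 0.04] err 0.0 [ 33  71 -38  96 -27  24  48] tilt 46.6 az 77.0 elb [ 0.43 -0.32  0.52] wr [ 0.59 -0.18  0.25]
[0.64 0.08 0.04] err 0.0 [ 31  71 -40  99 -29  19  48] tilt 46.6 az 77.0 elb [ 0.44 -0.3   0.52] wr [ 0.58 -0.14  0.25]
[0.63 0.11 0.04] err 0.0 [ 29  71 -42 101 -30  16  47] tilt 46.6 az 77.0 elb [ 0.45 -0.29  0.52] wr [ 0.58 -0.11  0.25]
[0.63 0.13 0.04] err 0.0 [ 28  72 -43 102 -30  12  47] tilt 46.6 az 77.0 elb [ 0.46 -0.28  0.52] wr [ 0.57 -0.09  0.25]
[0.62 0.16 0.04] err 0.0 [ 26  72 -45 104 -31   9  47] tilt 46.6 az 77.0 elb [ 0.47 -0.26  0.51] wr [ 0.57 -0.06  0.25]
```

Call:
{"api": "play_rows", "payload": {"rows": [0.32, -0.11, 0.02, 0, 20, 0.32, -0.11, 0.02, 0, 20, 0.32, -0.11, 0.02, 0, 20, 0.32, 0, 0.3, 0, 20, 0.32, 0, 0.3, 0, 20, 0.32, 0, 0.3, 0, 20, 0.32, 0, 0.3, 0, 20, 0.31, 0, 0.31, 0, 20, 0.31, 0, 0.31, 0, 20, 0.31, 0, 0.31, 0, 20]}}

```text
clock: 34.08
tool_pos: [0.6343, 0.0471, 0.0429]
tool_rot: [161.3, -43.4, 102.7]
contact_force: [0.2, -0.2, -0.3]
gripper_width: 0.23
```

```bash
python3 st.py; python3 pk.py
```

```text
{'clock': 34.083, 'joints': [33.042, 70.156, -38.824, 97.951, -27.845, 22.416, 48.215], 'tool_pos': [0.634, 0.047, 0.043], 'tool_rot': [161.341, -43.391, 102.667], 'contact_force': [0.157, -0.209, -0.279], 'gripper_width': 0.23}
x [-0.159  0.709  0.687] y [ 0.973 -0.007  0.232] z [ 0.169  0.705 -0.688] tip [0.6372 0.059  0.0311]
pack centre mm 618.4 134.5 size 92 132 yaw 87.3 px [247. 166.]
```

Call:
{"api": "play_rows", "payload": {"rows": [0.23, -0.04, 0.22, 0, 20, 0.23, -0.04, 0.22, 0, 20, 0.2, -0.04, 0.18, 0, 20, 0.23, -0.08, 0.18, 0, 20, 0.29, -0.1, 0.22, 0, 20, 0.32, -0.11, 0.25, 0, 20, 0.37, -0.11, 0.3, 0, 20, 0.37, -0.11, 0.3, 0, 20, 0.37, -0.11, 0.3, 0, 20, 0.37, -0.11, 0.3, 0, 20]}}

```text
clock: 34.97
tool_pos: [0.6373, 0.0865, 0.033]
tool_rot: [160.3, -38.4, 98.6]
contact_force: [-8.4, -30.9, 18.3]
gripper_width: 0.227
```

```bash
python3 st.py; python3 pk.py pics/t10.png; python3 - <<'E'
import cv2
t=cv2.imread("pics/t10.png");cv2.imwrite("pics/c10.png",cv2.resize(t[120:260,170:340],None,fx=4,fy=4,interpolation=cv2.INTER_CUBIC))
E
```

```text
{'clock': 34.967, 'joints': [29.431, 69.701, -41.453, 104.18, -31.163, 7.125, 47.014], 'tool_pos': [0.637, 0.086, 0.033], 'tool_rot': [160.346, -38.388, 98.642], 'contact_force': [-8.396, -30.855, 18.272], 'gripper_width': 0.227}
x [-0.118  0.775  0.621] y [ 0.962 -0.065  0.264] z [ 0.245  0.629 -0.738] tip [0.6415 0.0972 0.0205]
pack centre mm 618.1 148.0 size 93 132 yaw 89.8 px [242. 166.]
```

View pics/c10.png

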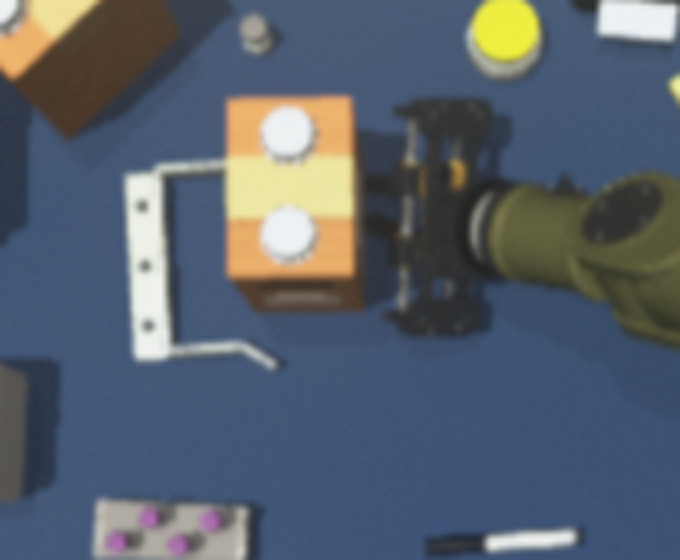

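Call:
{"api": "play_rows", "payload": {"rows": [-0.22, 0.03, -0.23, 0, 5, -0.22, 0.03, -0.23, 0, 5, 0.05, 0.27, -0.03, 0, 5, 0.05, 0.27, -0.03, 0, 5, 0.05, 0.27, -0.03, 0, 5, 0.19, -0.02, 0.15, 0, 5, 0.19, -0.02, 0.15, 0, 5, 0.33, -0.06, 0.23, 0, 5, 0.33, -0.06, 0.23, 0, 5, 0.33, -0.06, 0.23, 0, 5]}}

```text
clock: 35.85
tool_pos: [0.6623, 0.0883, 0.0401]
tool_rot: [160.1, -36.1, 96.8]
contact_force: [-10.2, -31.4, 17.9]
gripper_width: 0.057
```

```bash
python3 st.py; python3 pk.py pics/t11.png
```

```text
{'clock': 35.85, 'joints': [26.484, 67.788, -39.276, 102.164, -32.565, 6.657, 44.95], 'tool_pos': [0.662, 0.088, 0.04], 'tool_rot': [160.051, -36.075, 96.839], 'contact_force': [-10.153, -31.393, 17.855], 'gripper_width': 0.057}
x [-0.096  0.802  0.589] y [ 0.957 -0.088  0.276] z [ 0.273  0.59  -0.76 ] tip [0.6669 0.0983 0.0272]
pack centre mm 617.9 148.0 size 132 93 yaw 90.2 px [242. 167.]
```

Call:
{"api": "play_rows", "payload": {"rows": [0.22, -0.2, 0.05, 0, 5, 0.32, -0.4, 0.05, 0, 5, 0.32, -0.4, 0.05, 0, 5, 0.32, -0.4, 0.05, 0, 5, 0.32, -0.4, 0.05, 0, 5, 0.32, -0.4, 0.05, 0, 5, 0.32, -0.4, 0.05, 0, 5, 0.32, -0.4, 0.05, 0, 5, 0.32, -0.4, 0.05, 0, 5, 0.32, -0.4, 0.05, 0, 5]}}

```text
clock: 36.73
tool_pos: [0.6225, 0.1107, 0.0499]
tool_rot: [163.0, -33.9, 95.2]
contact_force: [2.7, -6.2, -4.1]
gripper_width: 0.053
```

```bash
python3 st.py; python3 pk.py pics/t12.png
```

```text
{'clock': 36.733, 'joints': [23.468, 64.464, -38.136, 108.653, -57.29, 2.422, 65.323], 'tool_pos': [0.623, 0.111, 0.05], 'tool_rot': [162.958, -33.863, 95.24], 'contact_force': [2.657, -6.245, -4.081], 'gripper_width': 0.053}
x [-0.076  0.827  0.557] y [ 0.967 -0.075  0.243] z [ 0.243  0.557 -0.794] tip [0.6266 0.1202 0.0364]
pack centre mm 600.0 172.9 size 92 132 yaw 87.6 px [233. 173.]
```

Call:
{"api": "play_rows", "payload": {"rows": [-0.45, -0.15, -0.21, 0, 40, -0.45, -0.15, -0.21, 0, 40, -0.45, -0.15, -0.21, 0, 40, -0.44, -0.05, 0.08, 0, 40, -0.44, -0.05, 0.04, 0, 40, -0.38, 0.15, -0.05, 0, 40, -0.38, 0.15, -0.07, 0, 40, -0.38, 0.15, -0.07, 0, 40, -0.38, 0.15, -0.07, 0, 40, -0.38, 0.15, -0.07, 0, 40]}}

```text
clock: 37.62
tool_pos: [0.6127, 0.0517, 0.0241]
tool_rot: [163.4, -38.8, 98.0]
contact_force: [-4.6, 7.3, 11.8]
gripper_width: 0.458
```

```bash
python3 st.py
```

```text
{'clock': 37.617, 'joints': [28.427, 67.466, -32.114, 104.626, -51.824, 15.598, 68.093], 'tool_pos': [0.613, 0.052, 0.024], 'tool_rot': [163.449, -38.776, 98.007], 'contact_force': [-4.561, 7.313, 11.756], 'gripper_width': 0.458}
x [-0.109  0.772  0.626] y [ 0.974 -0.043  0.222] z [ 0.198  0.634 -0.747] tip [0.616  0.0625 0.0114]
```

Call:
{"api": "play_rows", "payload": {"rows": [-0.37, 0.14, -0.11, 0, 40, -0.37, 0.14, -0.11, 0, 40, -0.37, 0.14, -0.11, 0, 40, -0.37, 0.14, -0.11, 0, 40, -0.37, 0.14, -0.11, 0, 40, -0.36, 0.14, -0.12, 0, 40, -0.36, 0.14, -0.12, 0, 40, -0.36, 0.14, -0.12, 0, 40, -0.36, 0.14, -0.12, 0, 40, -0.36, 0.14, -0.12, 0, 40]}}

```text
clock: 38.45
tool_pos: [0.6296, 0.0267, 0.0227]
tool_rot: [163.7, -47.4, 102.2]
contact_force: [-5.2, 5.8, 11.7]
gripper_width: 0.456
```

```bash
python3 st.py; python3 sn.py .61,.09,.04 .61,.16,.04
```

```text
{'clock': 38.45, 'joints': [29.052, 70.616, -25.999, 93.801, -45.684, 35.219, 64.788], 'tool_pos': [0.63, 0.027, 0.023], 'tool_rot': [163.688, -47.429, 102.22], 'contact_force': [-5.153, 5.824, 11.742], 'gripper_width': 0.456}
x [-0.143  0.661  0.736] y [0.982 0.001 0.19 ] z [ 0.125  0.75  -0.649] tip [0.6317 0.0394 0.0116]
[0.62 0.05 0.03] err 0.0 [ 28  70 -28  96 -47  32  65] tilt 49.5 az 81.0 elb [ 0.45 -0.28  0.53] wr [ 0.58 -0.18  0.23]
[0.62 0.07 0.03] err 0.0 [ 28  70 -30  99 -49  29  66] tilt 49.5 az 81.0 elb [ 0.46 -0.27  0.54] wr [ 0.58 -0.16  0.24]
[0.61 0.09 0.04] err 0.0 [ 27  69 -32 101 -50  26  67] tilt 49.5 az 81.0 elb [ 0.46 -0.27  0.54] wr [ 0.57 -0.14  0.24]
[0.61 0.11 0.04] err 0.0 [ 26  70 -33 102 -52  24  67] tilt 49.5 az 81.0 elb [ 0.46 -0.26  0.54] wr [ 0.57 -0.12  0.24]
[0.61 0.14 0.04] err 0.0 [ 25  70 -35 102 -53  21  67] tilt 49.5 az 81.0 elb [ 0.47 -0.25  0.53] wr [ 0.57 -0.1   0.24]
[0.61 0.16 0.04] err 0.0 [ 24  71 -37 103 -54  18  68] tilt 49.5 az 81.0 elb [ 0.48 -0.24  0.53] wr [ 0.57 -0.07  0.24]
```

Call:
{"api": "play_rows", "payload": {"rows": [0.29, -0.1, 0.01, 0, 40, 0.29, -0.1, 0.01, 0, 40, 0.29, -0.1, 0.01, 0, 40, 0.29, -0.1, 0.01, 0, 40, 0.21, -0.02, 0.24, 0, 40, 0.21, -0.02, 0.24, 0, 40, 0.21, -0.02, 0.24, 0, 40, 0.21, -0.02, 0.24, 0, 40, 0.21, -0.02, 0.24, 0, 40, 0.21, -0.02, 0.24, 0, 40]}}

```text
clock: 39.28
tool_pos: [0.6102, 0.0973, 0.0388]
tool_rot: [163.9, -47.4, 101.9]
contact_force: [-0.7, 0.0, -1.3]
gripper_width: 0.455
```

```bash
python3 st.py; python3 pk.py pics/t13.png;  python3 - <<'E'
import cv2
t=cv2.imread("pics/t13.png");cv2.imwrite("pics/c13.png",cv2.resize(t[120:260,170:340],None,fx=4,fy=4,interpolation=cv2.INTER_CUBIC))
E
```

```text
{'clock': 39.283, 'joints': [26.852, 69.414, -32.181, 101.173, -50.769, 25.329, 66.676], 'tool_pos': [0.61, 0.097, 0.039], 'tool_rot': [163.915, -47.371, 101.882], 'contact_force': [-0.742, 0.04, -1.342], 'gripper_width': 0.455}
x [-0.139  0.663  0.736] y [ 0.982 -0.002  0.188] z [ 0.126  0.749 -0.651] tip [0.6123 0.11   0.0277]
pack centre mm 599.3 174.9 size 93 132 yaw 87.4 px [233. 173.]
```

View pics/c13.png

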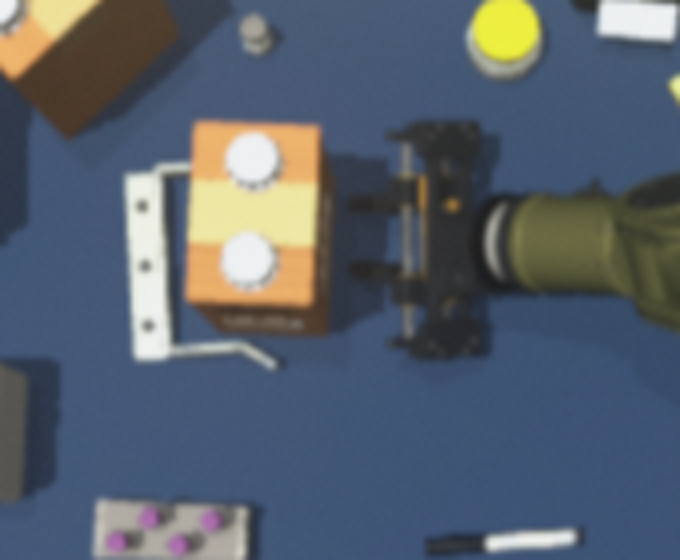

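Call:
{"api": "play_rows", "payload": {"rows": [0.21, -0.04, 0.19, 0, 40, 0.21, -0.06, 0.19, 0, 40, 0.22, -0.08, 0.19, 0, 40, 0.27, -0.11, 0.24, 0, 40, 0.3, -0.11, 0.27, 0, 40, 0.33, -0.11, 0.3, 0, 40, 0.33, -0.11, 0.3, 0, 40, 0.33, -0.11, 0.3, 0, 40, 0.33, -0.11, 0.3, 0, 40, 0.33, -0.11, 0.3, 0, 40]}}

```text
clock: 40.17
tool_pos: [0.6139, 0.1556, 0.036]
tool_rot: [162.3, -43.4, 99.1]
contact_force: [0.2, -37.1, 23.6]
gripper_width: 0.451
```

```bash
python3 st.py; python3 pk.py pics/t14.png
```

```text
{'clock': 40.167, 'joints': [26.069, 71.542, -43.743, 106.452, -54.05, 6.173, 66.754], 'tool_pos': [0.614, 0.156, 0.036], 'tool_rot': [162.337, -43.394, 99.144], 'contact_force': [0.179, -37.099, 23.62], 'gripper_width': 0.451}
x [-0.115  0.717  0.687] y [ 0.974 -0.054  0.22 ] z [ 0.196  0.695 -0.692] tip [0.6172 0.1674 0.0242]
pack centre mm 602.8 218.2 size 133 92 yaw 91.9 px [218. 172.]
```

```bash
python3 - <<'E'
from h import *
p,d=r.snapshot("side");p=p[:,:,::-1];t=cv2.imread("pics/t14.png")
a=cv2.resize(p[60:220,200:340],None,fx=2.8,fy=3.2,interpolation=cv2.INTER_CUBIC);b=cv2.resize(t[120:260,185:285],None,fx=3.6,fy=512/140,interpolation=cv2.INTER_CUBIC)
cv2.imwrite("pics/c14.png",np.hstack([a,b]))
E
```

```text
(no output)
```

View pics/c14.png

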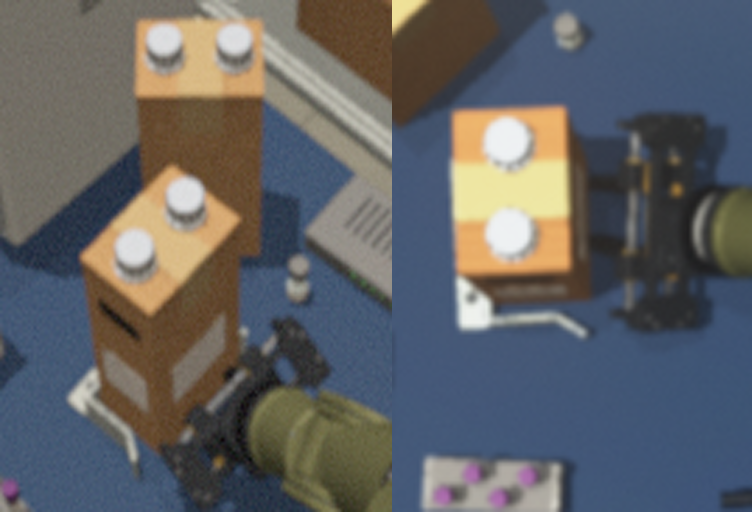

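Call:
{"api": "play_rows", "payload": {"rows": [0.24, -0.06, 0.2, 0, 40, 0.24, -0.06, 0.2, 0, 40, 0.2, -0.05, 0.16, 0, 40, 0.1, -0.02, 0.08, 0, 40, -0.1, 0, -0.1, 0, 40, -0.29, 0.02, -0.28, 0, 40, -0.29, 0.02, -0.28, 0, 40, -0.29, 0.02, -0.28, 0, 40, -0.29, 0.02, -0.28, 0, 40, -0.29, 0.02, -0.28, 0, 40]}}

```text
clock: 41.1
tool_pos: [0.616, 0.0991, 0.0336]
tool_rot: [162.3, -41.6, 97.8]
contact_force: [-0.0, -0.1, -0.8]
gripper_width: 0.453
```

```bash
python3 st.py; python3 pk.py pics/t15.png; python3 - <<'E'
from h import *
p,d=r.snapshot("side");cv2.imwrite("pics/s15.png",p[:,:,::-1]);p=p[:,:,::-1];t=cv2.imread("pics/t15.png")
a=cv2.resize(p[60:220,200:340],None,fx=2.8,fy=3.2,interpolation=cv2.INTER_CUBIC);b=cv2.resize(t[120:260,185:285],None,fx=3.6,fy=512/140,interpolation=cv2.INTER_CUBIC)
cv2.imwrite("pics/c15.png",np.hstack([a,b]))
# predicted base rear corners of home pack in side view
E
```

```text
{'clock': 41.1, 'joints': [28.505, 69.419, -38.906, 106.164, -55.15, 10.224, 69.357], 'tool_pos': [0.616, 0.099, 0.034], 'tool_rot': [162.313, -41.555, 97.772], 'contact_force': [-0.025, -0.101, -0.756], 'gripper_width': 0.453}
x [-0.101  0.741  0.663] y [ 0.971 -0.071  0.227] z [ 0.216  0.667 -0.713] tip [0.6196 0.1105 0.0215]
pack centre mm 603.7 219.3 size 133 92 yaw 93.0 px [217. 172.]
```

View pics/c15.png

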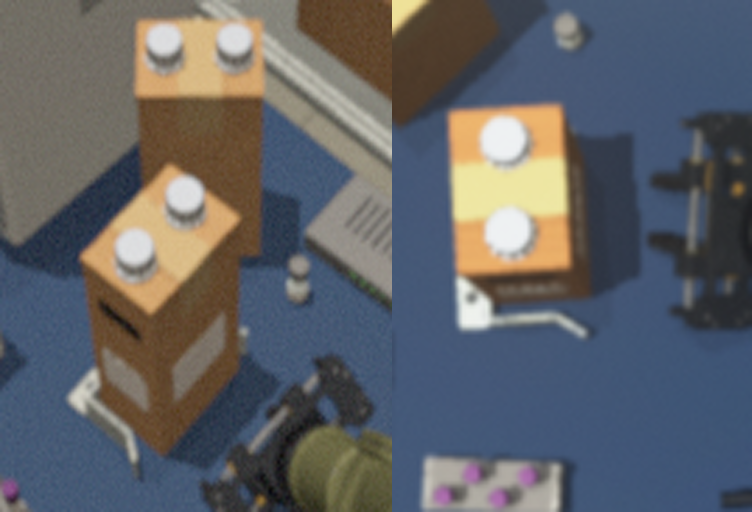

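```bash
python3 - <<'E'
from h import *
g=lambda L:np.array([(200+u/2.8-.3,60+v/3.2-.3) for u,v in L])
print("rear base corners",ray("side",g([(160,455),(240,370)]),0)[:,:2].round(4).tolist())
print("top corners side",ray("side",g([(172,163),(242,218),(152,315),(81,258)]),.235)[:,:2].round(4).tolist())
gt=lambda L:np.array([(185+u/3.6-.35,120+v*140/512-.35) for u,v in L])
print("top corners top",ray("top",gt([(449-392,111),(562-392,104),(572-392,267),(456-392,275)]),.235)[:,:2].round(4).tolist())
E
```

```text
rear base corners [[0.5401, 0.1734], [0.6698, 0.1762]]
top corners side [[0.6668, 0.2678], [0.6708, 0.1762], [0.5398, 0.1689], [0.5341, 0.2592]]
top corners top [[0.667, 0.2685], [0.6721, 0.1774], [0.5415, 0.1691], [0.5358, 0.2618]]
```

Call:
{"api": "play_rows", "payload": {"rows": [0, 0, -0.6, 0, 40, 0, 0, -0.8, 0, 40, 0, 0, -0.8, 0, 40, 0, 0, -0.8, 0, 40, 0, 0, -0.8, 0, 40, 0, 0, -0.8, 0, 40, 0, 0, -0.8, 0, 40, 0, 0, -0.6, 0, 40, 0, 0, -0.3, 0, 40, 0, 0, 0, 0, 40]}}

```text
clock: 42.03
tool_pos: [0.5789, -0.0048, 0.1508]
tool_rot: [162.5, -42.0, 98.0]
contact_force: [-0.2, 0.1, 0.2]
gripper_width: 0.451
```

```bash
python3 st.py; python3 pk.py pics/t16.png; python3 - <<'E'
from h import *
p,d=r.snapshot("side");cv2.imwrite("pics/s16.png",p[:,:,::-1]);t=cv2.imread("pics/t16.png")
cv2.imwrite("pics/c16.png",np.hstack([cv2.resize(p[:,:,::-1],(400,300)),cv2.resize(t,(400,300))]))
f=lambda n:cv2.imread(f"pics/{n}.png").astype(int)
dd=np.abs(f("top0")-f("t16")).max(2);cv2.imwrite("pics/diff.png",(np.clip(dd*3,0,255)).astype(np.uint8))
E
```

```text
{'clock': 42.033, 'joints': [34.235, 54.124, -28.426, 108.265, -49.059, 29.979, 62.854], 'tool_pos': [0.579, -0.005, 0.151], 'tool_rot': [162.473, -41.99, 98.029], 'contact_force': [-0.154, 0.115, 0.155], 'gripper_width': 0.451}
x [-0.104  0.736  0.669] y [ 0.972 -0.066  0.224] z [ 0.209  0.674 -0.709] tip [0.5824 0.0066 0.1388]
pack centre mm 603.7 219.3 size 133 92 yaw 93.0 px [217. 172.]
```

View pics/c16.png

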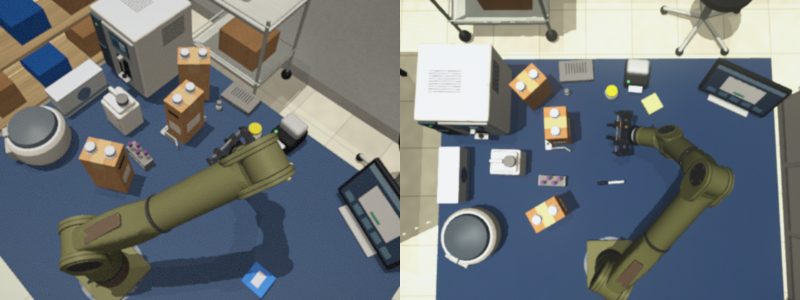

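View pics/diff.png

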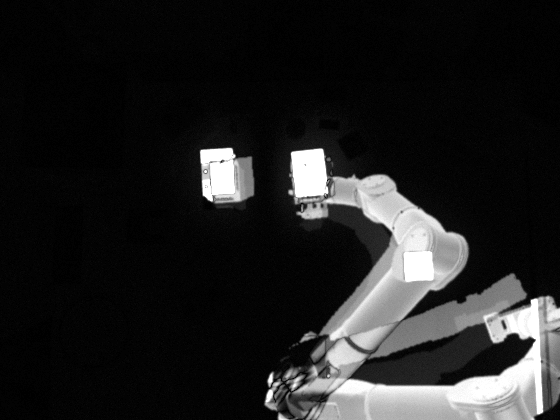

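```bash
python3 - <<'E'
from station import r
print(r.close_job(), r.sense()['clock'])
E
```

```text
the job is handed in; nothing more can be done
the job is handed in; nothing more can be done
```

The pack is in the parking frame against the back stop, and I handed the job in at about 42 s of the 56 s allowed, with the hand drawn clear.

**How it was done:** The moves cannot tilt the hand directly. I first got the tilt (about 39°) by reaching past the arm's limit over the left side. The tilt sagged under load during the push, so I restored it three times by dragging the fingertips backward along the bench. The pack drifted about 20 mm towards the frame's far guide (world +x). I pushed it sideways along the flare to correct that, then seated it at about 37 N with the fingertips roughly 30 mm above the bench.

**Last checks:**
- **Position:** the pack centre is at (604, 219) mm with yaw 93.0°. The stop face measures about 92.5°, and the two front corners agree with it to within 1 mm of each other, so it looks square and flush.
- **Upright:** base and top corners agree to within a few mm, so the pack stands upright. It did not move between the last push and handing in.
- **Side play:** it sits about 7 mm off-centre, close to one guide but within the 8 mm play.
- **Other items:** a before/after image difference shows the others unmoved. The slide box was hidden by the arm from above, but it is at the same pixel in the side view.
- **Hand:** it was touching nothing, with no force reading.

**Not clean:**
- **First tilt try:** pulling the hand in towards the base gave a brief 66 N wrist reading, possibly the hand touching the robot's own arm. If that was the gripper body pressing on something, it is over the 40 N limit. Joint 3 also read -84.45° against its -84.43° limit, and other joints later sat at their limits.
- **Fingertips on the bench:** they pressed on it once with 74 N.

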